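# Set up the tub-labelling jig

## Task

Set the labelling jig up for its next run: seat every sealed tub fully home in a nest of its own, lid up; swing the yellow hold-down away to its parked side, lay the straightedge flat on the table, flush against the jig's front edge and centred along it, let go of it, and only then swing the hold-down fully back over its end. Put the hand labeller fully down in its cradle with its head in the wide cup, and do not disturb the two jars or the label roll.

Things in the scene. Friction and masses are not known exactly. Their poses are not given: they have to be found in the camera images.
- jig: Fixed labelling jig on the table: an aluminium plate 120 mm (its x) by 376 mm (its y) and 10 mm thick, with four nests in a row along its y, walled by blue rails. Origin: centre of its underside, at table height. Its front edge is the straight vertical face at its own x = -60 mm, running along its y (the side nearest the robot). The ledge between that face and the rails (x -60 to -23 mm) is clear except for the hold-down.
- nest0 (a point): Centre of the floor of nest 0 of the jig, 10 mm above the table, at x 12 mm, y 138 mm in the jig's frame (axes as the jig's). The nest is 60 mm (jig x) by 84 mm (jig y) inside, with walls standing 10 mm above its floor; 5 mm walls at front and back, 8 mm between neighbours.
- nest1 (a point): Centre of the floor of nest 1 of the jig, 10 mm above the table, at x 12 mm, y 46 mm in the jig's frame (axes as the jig's). The nest is 60 mm (jig x) by 84 mm (jig y) inside, with walls standing 10 mm above its floor; 5 mm walls at front and back, 8 mm between neighbours.
- nest2 (a point): Centre of the floor of nest 2 of the jig, 10 mm above the table, at x 12 mm, y -46 mm in the jig's frame (axes as the jig's). The nest is 60 mm (jig x) by 84 mm (jig y) inside, with walls standing 10 mm above its floor; 5 mm walls at front and back, 8 mm between neighbours.
- nest3 (a point): Centre of the floor of nest 3 of the jig, 10 mm above the table, at x 12 mm, y -138 mm in the jig's frame (axes as the jig's). The nest is 60 mm (jig x) by 84 mm (jig y) inside, with walls standing 10 mm above its floor; 5 mm walls at front and back, 8 mm between neighbours.
- tub0: Sealed red tub with a deep silvery lid (brown window in its top); may be absent. Body 54 mm (its x) by 78 mm (its y), 30 mm high; the lid skirt on it is 58 by 82 mm, from 30 to 42 mm above the underside; total height 43 mm; 150 g. Origin: centre of the underside, z up. Grip it by the skirt across the 58 mm. Its long side goes along the jig's y, either way round.
- tub1: Sealed red tub with a deep silvery lid (brown window in its top); may be absent. Body 54 mm (its x) by 78 mm (its y), 30 mm high; the lid skirt on it is 58 by 82 mm, from 30 to 42 mm above the underside; total height 43 mm; 150 g. Origin: centre of the underside, z up. Grip it by the skirt across the 58 mm. Its long side goes along the jig's y, either way round.
- tub2: Sealed red tub with a deep silvery lid (brown window in its top); may be absent. Body 54 mm (its x) by 78 mm (its y), 30 mm high; the lid skirt on it is 58 by 82 mm, from 30 to 42 mm above the underside; total height 43 mm; 150 g. Origin: centre of the underside, z up. Grip it by the skirt across the 58 mm. Its long side goes along the jig's y, either way round.
- tub3: Sealed red tub with a deep silvery lid (brown window in its top); may be absent. Body 54 mm (its x) by 78 mm (its y), 30 mm high; the lid skirt on it is 58 by 82 mm, from 30 to 42 mm above the underside; total height 43 mm; 150 g. Origin: centre of the underside, z up. Grip it by the skirt across the 58 mm. Its long side goes along the jig's y, either way round.
- straightedge: Loose dark steel straightedge, a flat 36 mm (its x) by 390 mm (its y) and 6 mm thick, with an orange grip rib standing along the middle of its top: 12 mm (x) wide, 70 mm (y) long, from 6 to 34 mm above the underside. 250 g. Origin: centre of the underside; the same either way round. Lying flush against the jig's front edge and centred on it, its origin is at x -78 mm, y 0 in the jig's frame.
- holddown (a joint): Yellow swinging hold-down of the jig, rad. Its vertical pivot is on the jig's ledge at x -42 mm, y -158 mm (jig frame). At 0 (a stop) the arm is parked and points along the jig's -y, off its right-hand end; the value grows clockwise seen from above, and at pi/2 the arm points along the jig's -x, squarely over the straightedge's end (stop at 1.6). The arm's underside clears a 6 mm straightedge by about 2 mm. Stays where it is left; about 1 to 2 N at the knob moves it.
- holddown_knob (a point): Middle of the black upright knob at the hold-down's free end: 14 mm thick, 40 mm from the pivot, standing from 21 to 55 mm above the table; this point is 43 mm above the table. The knob is part of the arm.
- labeller: Loose hand labeller lying flat: grey handle 36 mm wide (its y), 32 mm high, from x -75 to 25 mm; green head 56 mm wide, 40 mm high, from x 25 to 75 mm. 300 g, balanced near its origin, which is the centre of its underside. Grip the handle across its 36 mm near the origin.
- labeller_head (a point): Middle of the labeller's green head, 50 mm along its +x from its origin and 20 mm above its underside.
- cradle_seat (a point): Centre of the floor of the labeller's fixed black-and-white cradle, 10 mm above the table; the cradle is 172 mm (its x) by 76 mm. The seated labeller's origin lies here with its +x along this x. White end cups with walls 14 mm above the floor hold its two ends with 3 mm to spare all round: the wide cup (x 44 to 78 mm, 62 mm wide inside) takes the head, the narrow one (x -78 to -48 mm, 42 mm wide) the handle's end; the sides between the cups are open for fingers.
- jar: Bystander: glass jar with red cap, 70 mm across, 90 mm high, origin at its underside.
- red_jar: Bystander: round red jar with a silvery lid, 70 mm across, 74 mm high, origin at its underside.
- label_roll: Bystander: paper-coloured roll of labels, 90 mm across, 50 mm high, origin at its underside.
Mind the look-alikes: they are no part of the job. What is shaped like the part that bears cradle_seat but brown or purple is not meant.

How it is judged:
On the way, in this order (a step that is already met when the one before it is completed fails the run):
1. the straightedge lies released, flat, flush against the jig's front edge and centred, with the hold-down swung away from it (x of straightedge in the frame of jig between -0.081 and -0.072 m and y of straightedge in the frame of jig between -0.03 and 0.03 m and angle between the y axis of straightedge and the y axis of jig, either way round below 0.025 rad and height (world z) of straightedge below 0.004 m and angle between straightedge's own z axis and vertical below 0.05 rad and linear speed of straightedge below 0.02 m/s and contact force between the fingers and straightedge below 0.3 N and value of joint holddown below 0.6 rad), for 0.2 s.
2. the hold-down is swung back over the straightedge's end (value of joint holddown above 1.4 rad), for 0.2 s.
At the end, for the whole second after the job is handed in: Each tub rests lid up in a nest (6 mm of centre, 3 mm of floor, 0.05 rad); straightedge flat on the table at the jig's front edge (gap under 3 mm, 0.025 rad, centred to 30 mm), released; hold-down past 1.4 rad; labeller in its cradle, head in wide cup (7 mm, 3 mm of floor, 0.05 rad) (((horizontal distance between tub0 and nest0 below 0.006 m and z of tub0 in the frame of nest0 between -0.003 and 0.003 m) or (horizontal distance between tub0 and nest1 below 0.006 m and z of tub0 in the frame of nest1 between -0.003 and 0.003 m) or (horizontal distance between tub0 and nest2 below 0.006 m and z of tub0 in the frame of nest2 between -0.003 and 0.003 m) or (horizontal distance between tub0 and nest3 below 0.006 m and z of tub0 in the frame of nest3 between -0.003 and 0.003 m)) and angle between each of tub0, tub1, tub2, tub3, straightedge, labeller's own z axis and vertical below 0.05 rad and linear speed of each of tub0, tub1, tub2, tub3, straightedge, labeller below 0.02 m/s and ((horizontal distance between tub1 and nest0 below 0.006 m and z of tub1 in the frame of nest0 between -0.003 and 0.003 m) or (horizontal distance between tub1 and nest1 below 0.006 m and z of tub1 in the frame of nest1 between -0.003 and 0.003 m) or (horizontal distance between tub1 and nest2 below 0.006 m and z of tub1 in the frame of nest2 between -0.003 and 0.003 m) or (horizontal distance between tub1 and nest3 below 0.006 m and z of tub1 in the frame of nest3 between -0.003 and 0.003 m)) and ((horizontal distance between tub2 and nest0 below 0.006 m and z of tub2 in the frame of nest0 between -0.003 and 0.003 m) or (horizontal distance between tub2 and nest1 below 0.006 m and z of tub2 in the frame of nest1 between -0.003 and 0.003 m) or (horizontal distance between tub2 and nest2 below 0.006 m and z of tub2 in the frame of nest2 between -0.003 and 0.003 m) or (horizontal distance between tub2 and nest3 below 0.006 m and z of tub2 in the frame of nest3 between -0.003 and 0.003 m)) and ((horizontal distance between tub3 and nest0 below 0.006 m and z of tub3 in the frame of nest0 between -0.003 and 0.003 m) or (horizontal distance between tub3 and nest1 below 0.006 m and z of tub3 in the frame of nest1 between -0.003 and 0.003 m) or (horizontal distance between tub3 and nest2 below 0.006 m and z of tub3 in the frame of nest2 between -0.003 and 0.003 m) or (horizontal distance between tub3 and nest3 below 0.006 m and z of tub3 in the frame of nest3 between -0.003 and 0.003 m)) and x of straightedge in the frame of jig between -0.081 and -0.072 m and y of straightedge in the frame of jig between -0.03 and 0.03 m and angle between the y axis of straightedge and the y axis of jig, either way round below 0.025 rad and height (world z) of straightedge below 0.004 m and contact force between the fingers and straightedge below 0.3 N and value of joint holddown above 1.4 rad and horizontal distance between labeller and cradle_seat below 0.007 m and z of labeller in the frame of cradle_seat between -0.003 and 0.003 m and x of labeller_head in the frame of cradle_seat above 0.04 m); the robot touches nothing.
It fails at once if a bystander (either jar, the label roll) is moved more than 20 mm (distance of any of jar, red_jar, label_roll from where it was at the start of the episode above 0.02 m).
Of tub0, tub1, tub2, tub3 only 2 to 4 are there at a start; the rules pass over those that are not, and their reading is None.
At some moment in a run one of tub0, tub1, tub2, tub3 may be knocked a few centimetres aside while the robot is not near it.
It also fails if it takes over 210 s, if anything falls off the work surface, if the arm or the gripper's body presses on something with over 40 N, if the wrist force passes 120 N, or if a joint passes its speed limit or range.

## Robot

A 7-joint arm with a two-finger parallel gripper is mounted at the origin on the work surface. World frame = base frame: x ahead of the robot, y to its left, z up, the work surface at z = 0. Lengths are in m, angles in rad, forces in N, time in s.
With the tool pointing down it reaches from about 0.425 to 0.925 m from the base axis. Payload 6.8 kg.
Tool frame: the origin (TCP) lies at the centre of the arm's flange, where the gripper is bolted on; the fingertips stand 182 mm ahead of it and the grasp point (between the pads) lies 163 mm ahead of it (env.tcp_to_grasp is the distance from the TCP to the grasp point, in m); z points along the fingers, x is the direction in which the jaws open and shut, and the axes are right-handed (so a half turn about z gives the same grasp; the last joint's range is limited). The gripper opens to 88 mm and grips with 3 to 60 N. Pads are 20 mm wide; open, the fingers measure 115 mm over their backs; the gripper's body (75 mm by 178 mm) begins 61 mm behind the grasp point.
Start: joints at [-1.398, 0.477, 0.022, 1.555, -0.011, 1.109, -0.083], TCP at [0.187, 0.649, 0.405] pointing down, gripper open.
Joint ranges: [-2.96, 2.96], [-0.34, 2.1], [-1.41, 1.46], [0.24, 2.44], [-1.37, 4.51], [0.17, 1.92], [-2.96, 2.96]. Speed limits (rad/s): [2.39, 2.39, 3.14, 3.14, 3.14, 3.14, 3.14].

## Interface

Orientations are given as a rotation vector (axis times angle).
In Python, from workcell import env gives the robot as it stands. The module is installed in compiled form; this text tells all that it offers.
- The arm moves only by the shell command python3 -m crank 'ROWS' [FORCE]. ROWS is JSON, a list of rows, each a list of 3 entries, a list of its own where there are three numbers: the finger opening in mm, from 0 to 87.8, then the shift along the tool's x, y, z normalised to -1 to 1, where 1 is 40 cm, then the turn about the tool's z normalised to -1 to 1, where 1 is 1.5 rad. In form: [[hand, [dx, dy, dz], spin], ...]. A call has 1 to 5 rows; each row is the pose to reach, as a shift and turn from the pose commanded when the call began, along the tool's axes at that moment; what a row does not reach only later rows make up. A row lasts 1/12 s, in which the tool goes at most 41.7 mm and 7.16 degrees, less where a joint would pass 70% of its speed; a pose out of reach is approached as far as the arm can. A call with a number of a shift or a turn outside -1 to 1 is refused whole. A call with a gripper value outside its range is refused whole. The fingers move at their own pace and stop on an object; FORCE is the grip in N (left out, the last holds). Time passes only in rows, so rows that repeat a pose let the fingers close. It gives the time, the measured TCP pose, the force and the opening at its end, in the units of the state.
- env.get_obs(): the state, without advancing time (a new reading comes with each control period).
- env.camera(name): name is "scene" or "top" or "wrist"; returns the picture (420x560x3 uint8, red, green, blue); there is no depth.
- env.camera_model(name): a dict with "camera_matrix" (3x3 intrinsics, pixels), "R" (3x3) and "t" (3): a world point X has camera coordinates R X + t; the wrist camera has in their place "tool_from_camera" (4x4, takes a point from camera to tool coordinates, whose origin is the TCP and whose axes are the tool frame's). Camera axes: x right, y down, z forward; pixel columns grow to the right and rows downward; lengths in m; the calibration is good to about 2 mm. A picture is of the moment at which its call begins: read the wrist's pose just before it. camera_model takes no time and is no camera call.
- env.close_job(): hands the job in, once; it reports no verdict.
Trained networks look in the newest picture that a camera, given by its name, has taken for a name from the list of things; names that differ only in an ending like _2 or _b are one class to them, and where a whole thing is asked for, a point or a joint stands for the part that bears it (a point fixed in the world has none). Each returns a list of dicts, best first, with "score" (0 to 1); they miss things now and then, are a little off and sometimes report something else, mostly with a low value. They report only what shows in the picture. A call takes as long as a camera call. They do not tell look-alikes from the thing itself.
- env.recognise(camera, label): "position" ([x, y, z] in m, in world coordinates, good to about 4 mm: the middle of the surface that is visible of it).
- env.pinpoint(camera, label): "position" ([x, y, z] in m, in world coordinates, good to about 4 mm: a listed point, or the origin of a listed thing).
The state is a dict: "time": time; "joint_pos": joint angles; "qvel": joint speeds; "tau": joint torques, N m; "tcp_pos": TCP position; "orientation": TCP orientation; "wrist_force": force on the tool from outside, world axes, zero at the start; "wrist_torque": the same for the moment, N m; "width": finger opening in m.
Only numpy, scipy, OpenCV 4.12 (cv2) and the standard library are available. Lean on these libraries where they do the work, as an engineer would, in place of code of your own. Each camera call takes 0.05 s, during which the arm holds its last target.

## Working session

There is one attempt and no reset: what is moved stays moved. The work goes in short steps, Python scripts to look and compute and a shell command to move; the robot and the scene stay as the last step left them, time stands still between calls to the robot, and variables do not carry over. Pictures are saved under pics/ and viewed, and the job is handed in when it is done.

```bash
ls; mkdir -p pics
cat > h.py <<'E'
import numpy as np, cv2
from workcell import env
from scipy.spatial.transform import Rotation as Rn
def snap(cam,fn,crop=None,scale=1):
    im=env.camera(cam); o=im
    if crop: o=o[crop[1]:crop[3],crop[0]:crop[2]]
    if scale!=1: o=cv2.resize(o,None,fx=scale,fy=scale,interpolation=cv2.INTER_CUBIC)
    cv2.imwrite('pics/'+fn,cv2.cvtColor(o,cv2.COLOR_RGB2BGR)); return im
def cam(name,obs=None):
    m=env.camera_model(name); K=np.array(m['camera_matrix'])
    if name=='wrist':
        o=obs or env.get_obs(); T=np.eye(4);T[:3,:3]=Rn.from_rotvec(o['orientation']).as_matrix();T[:3,3]=o['tcp_pos']
        W=np.linalg.inv(T@np.array(m['tool_from_camera'])); return K,W[:3,:3],W[:3,3]
    return K,np.array(m['R']),np.array(m['t'])
def px2w(c,u,v,z):
    K,R,t=c; d=R.T@np.linalg.solve(K,[u,v,1.]); o=-R.T@t; return o+d*(z-o[2])/d[2]
def w2px(c,X):
    K,R,t=c; p=K@(R@np.array(X,float)+t); return p[:2]/p[2]
E
python3 - <<'E'
from h import *
for c in('scene','top','wrist'): snap(c,c+'0.png')
o=env.get_obs(); print(o['time'],o['tcp_pos'],o['orientation'],o['width'],env.tcp_to_grasp)
print(Rn.from_rotvec(o['orientation']).as_matrix().round(3))
for c in('scene','top'):
    m=cam(c); print(c,(-m[1].T@m[2]).round(3),m[0].round(1).tolist())
E
```

```text
pics
0.15 [0.18699765 0.64836241 0.4039272 ] [ 2.50971010e+00  1.88818760e+00 -1.61497418e-03] 0.08768416151593794 0.1633
[[ 0.277  0.961 -0.   ]
 [ 0.961 -0.277 -0.001]
 [-0.001  0.    -1.   ]]
scene [ 1.542 -0.743  1.04 ] [[455.6, 0.0, 275.3], [0.0, 455.6, 203.8], [0.0, 0.0, 1.0]]
top [ 0.281 -0.083  1.495] [[511.6, 0.0, 278.4], [0.0, 511.6, 214.3], [0.0, 0.0, 1.0]]
```

View pics/scene0.png

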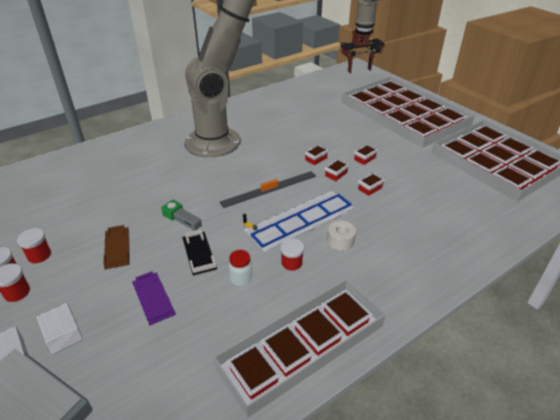

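View pics/top0.png

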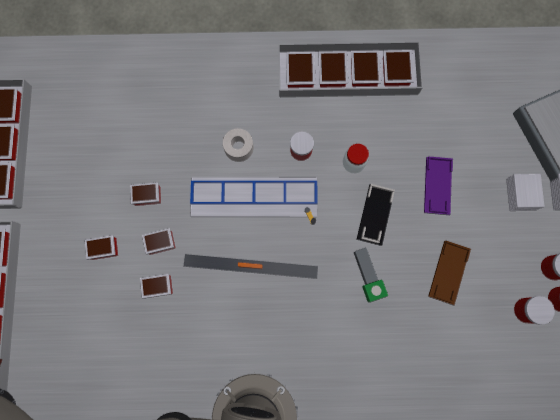

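View pics/wrist0.png

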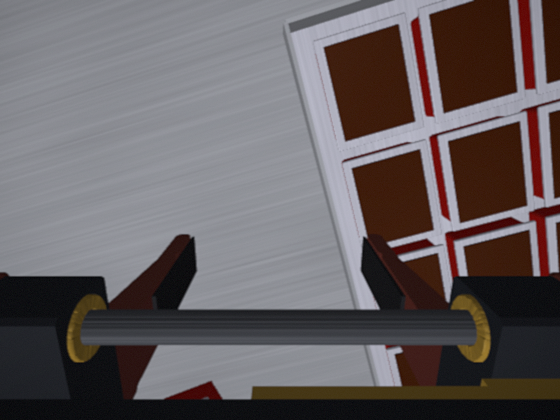

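The top view shows four loose tubs at (145,194), (158,241), (155,286) and (101,247). The trayed tubs sit in crates and aren't loose. The jig is at (254,197), the straightedge at (250,266), the labeller at (371,275) with its head at (376,291), and the black-and-white cradle at (376,214). The purple and brown cradles are decoys.

Run:
```python
from h import *
im=env.camera('top')
def sv(n,x0,y0,x1,y1,s): cv2.imwrite('pics/'+n,cv2.cvtColor(cv2.resize(im[y0:y1,x0:x1],None,fx=s,fy=s,interpolation=cv2.INTER_CUBIC),cv2.COLOR_RGB2BGR))
sv('t_jig.png',170,165,330,285,5); sv('t_lab.png',330,170,480,310,4); sv('t_tub.png',75,170,190,305,4)
for l in('tub0','jig','straightedge','labeller','labeller_head','cradle_seat','holddown_knob','holddown','nest0','nest3','jar','red_jar','label_roll'):
    for r in env.pinpoint('top',l)[:8]: print(l,np.round(r['position'],3),round(r['score'],2))
```

```text
tub0 [0.476 0.441 0.001] 0.86
tub0 [0.494 0.274 0.004] 0.83
tub0 [ 0.361  0.275 -0.   ] 0.8
tub0 [ 0.636  0.318 -0.003] 0.79
jig [ 0.627 -0.002  0.001] 0.97
straightedge [ 0.417  0.009 -0.004] 0.66
labeller [ 0.387 -0.332  0.001] 0.95
labeller_head [ 0.341 -0.344  0.017] 0.83
cradle_seat [ 0.563 -0.362  0.011] 0.82
cradle_seat [ 0.393 -0.567  0.006] 0.8
cradle_seat [ 0.652 -0.556  0.007] 0.64
holddown_knob [ 0.542 -0.176  0.048] 0.41
holddown_knob [ 0.562 -0.363  0.012] 0.32Traceback (most recent call last):
  File "<stdin>", line 6, in <module>
ValueError: it knows: cradle_seat, holddown_knob, jar, jig, label_roll, labeller, labeller_head, nest, red_jar, straightedge, tub
```

View pics/t_jig.png

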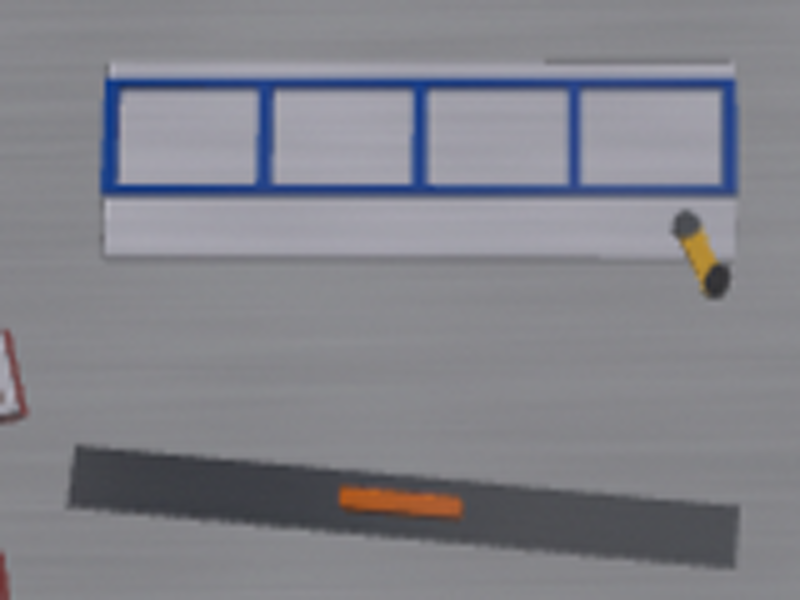

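View pics/t_lab.png

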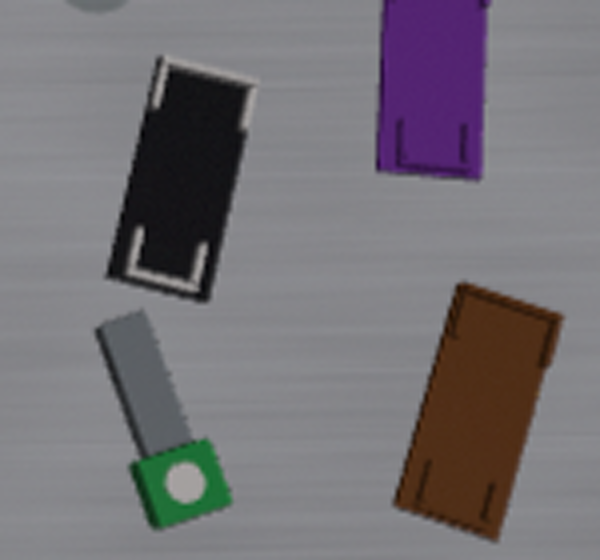

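View pics/t_tub.png

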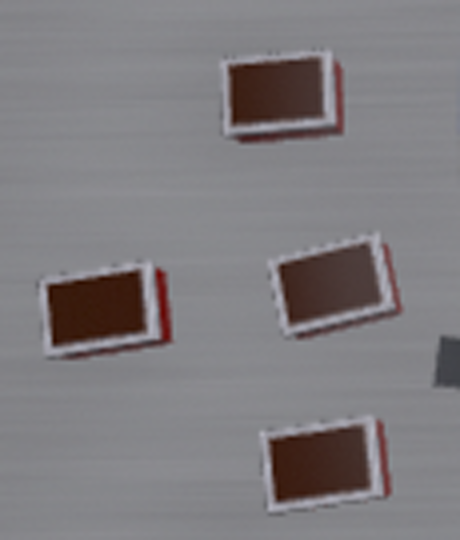

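```bash
cat >> h.py <<'E'
def rects(im,mask_fn,c,z,box=None,minA=20,S=4):
    x0,y0,x1,y1=box or (0,0,im.shape[1],im.shape[0])
    big=cv2.resize(im[y0:y1,x0:x1],None,fx=S,fy=S,interpolation=cv2.INTER_CUBIC)
    m=mask_fn(cv2.cvtColor(big,cv2.COLOR_RGB2HSV).astype(int),big.astype(int)).astype(np.uint8)
    m=cv2.morphologyEx(m,cv2.MORPH_OPEN,np.ones((3,3)))
    out=[]
    for cn in cv2.findContours(m,cv2.RETR_EXTERNAL,cv2.CHAIN_APPROX_NONE)[0]:
        if cv2.contourArea(cn)<minA*S*S: continue
        p=(cn[:,0,:]+.5)/S-.5+[x0,y0]
        w=np.array([px2w(c,u,v,z)[:2] for u,v in p])
        r=cv2.minAreaRect((w*1000).astype(np.float32))
        b=cv2.boxPoints(r); e=[b[1]-b[0],b[2]-b[1]]; e=max(e,key=lambda q:np.hypot(*q))
        out.append(dict(c=np.array(r[0])/1000,size=np.round(sorted(r[1]),1),ang=np.degrees(np.arctan2(e[1],e[0]))%180,px=p.mean(0).round(0)))
    return out
blue=lambda h,r:(h[...,0]>100)&(h[...,0]<130)&(h[...,1]>110)
brown=lambda h,r:((h[...,0]<14)|(h[...,0]>172))&(h[...,1]>100)&(h[...,2]<115)&(r[...,0]-r[...,2]>20)&(r[...,1]-r[...,2]>3)
orange=lambda h,r:(h[...,0]<18)&(h[...,1]>150)&(h[...,2]>140)
green=lambda h,r:(h[...,0]>45)&(h[...,0]<80)&(h[...,1]>100)
black=lambda h,r:h[...,2]<50
dark=lambda h,r:(h[...,2]<100)
yellow=lambda h,r:(h[...,0]>15)&(h[...,0]<32)&(h[...,1]>120)
def sh(n,L):
    for q in L: print(n,'c',q['c'].round(4),'size',q['size'],'ang',round(q['ang'],1),'px',q['px'])
E
python3 - <<'E'
from h import *
im=env.camera('top'); c=cam('top')
sh('jig',rects(im,blue,c,.020,(170,165,330,225)))
sh('tub',rects(im,brown,c,.043,(75,170,190,305)))
sh('rib',rects(im,orange,c,.034,(170,240,330,285)))
sh('edge',rects(im,dark,c,.006,(170,240,330,285)))
sh('head',rects(im,green,c,.040,(340,230,400,310)))
sh('cradleblack',rects(im,black,c,.010,(345,170,410,255)))
sh('yellow',rects(im,yellow,c,.020,(290,190,330,230),2))
E
```

```text
jig c [ 0.6374 -0.0059] size [ 70.1 375.4] ang 89.0 px [253. 192.]
tub c [0.3658 0.2751] size [42.6 63.3] ang 98.5 px [154. 285.]
tub c [0.4786 0.4372] size [43.  65.5] ang 98.1 px [ 98. 247.]
tub c [0.489  0.2916] size [22.4 41.3] ang 13.4 px [149. 242.]
tub c [0.6354 0.3208] size [42.3 52.1] ang 93.1 px [141. 192.]
rib c [0.4198 0.0054] size [10.5 68. ] ang 83.8 px [250. 265.]
edge c [0.4192 0.0059] size [ 36.8 389.4] ang 83.7 px [250. 266.]
head c [ 0.3421 -0.3469] size [49.7 60.3] ang 107.4 px [375. 290.]
cradleblack c [ 0.5632 -0.3639] size [ 75.  165.8] ang 164.3 px [373. 223.]
yellow c [ 0.5622 -0.1713] size [13.6 28.5] ang 23.7 px [309. 216.]
```

```bash
cat >> h.py <<'E'
def plan(x,y,zg,yaw=None):
    """normalised shift/spin from current pose so the GRASP point is at x,y,zg; yaw(deg) of tool x"""
    o=env.get_obs(); R=Rn.from_rotvec(o['orientation']).as_matrix(); p=np.array(o['tcp_pos'])
    T=np.array([x,y,zg+env.tcp_to_grasp]); d=R.T@(T-p)
    cy=np.degrees(np.arctan2(R[1,0],R[0,0])); s=0
    if yaw is not None:
        e=(cy-yaw+90)%180-90; s=np.radians(e)/1.5
    print('t%.1f grasp'%o['time'],(p+R[:,2]*env.tcp_to_grasp).round(4),'yaw %.2f'%cy,'w %.1f'%(o['width']*1000),'tilt',R[:2,2].round(4),'-> shift',(d/.4).round(4).tolist(),'spin %.4f'%s,'rows %.1f'%max(np.linalg.norm(d)/.0417,abs(np.degrees(s*1.5))/7.16), 'j',np.round(o['joint_pos'],2).tolist())
E
python3 - <<'E'
from h import *
print(np.array(env.camera_model('wrist')['tool_from_camera']).round(4)); print(env.camera_model('wrist')['camera_matrix'])
plan(.45,-.1,.24,0)
E
```

```text
[[ 1.000e+00 -1.000e-04 -9.000e-04 -7.000e-04]
 [ 3.000e-04  9.619e-01  2.733e-01 -7.450e-02]
 [ 8.000e-04 -2.733e-01  9.619e-01  2.000e-02]
 [ 0.000e+00  0.000e+00  0.000e+00  1.000e+00]]
[[332.5703694    0.         278.23466423]
 [  0.         332.5703694  201.42009855]
 [  0.           0.           1.        ]]
t0.6 grasp [0.1871 0.6486 0.2414] yaw 73.91 w 87.6 tilt [-0.      0.0001] -> shift [-1.6159, 1.1503, 0.0033] spin 0.8600 rows 19.0 j [-1.4, 0.48, 0.02, 1.56, -0.01, 1.11, -0.08]
```

```bash
python3 -m crank '[[87,[-0.81,0.575,0],0],[87,[-0.81,0.575,0],0],[87,[-0.81,0.575,0],0],[87,[-0.81,0.575,0],0],[87,[-0.81,0.575,0],0]]' 20
python3 -m crank '[[87,[-0.8,0.575,0],0],[87,[-0.8,0.575,0],0],[87,[-0.8,0.575,0],0],[87,[-0.8,0.575,0],0],[87,[-0.8,0.575,0],0]]'
python3 -c "
from h import *
plan(.45,-.1,.24,0)"
```

```text
time: 1.02
tcp_pos: [0.2562, 0.45, 0.4047]
orientation: [-2.51, -1.889, -0.001]
wrist_force: [1.3, 0.1, 0.8]
width: 0.0875
time: 1.43
tcp_pos: [0.3261, 0.2536, 0.4049]
orientation: [-2.51, -1.889, -0.001]
wrist_force: [0.7, -0.2, -0.1]
width: 0.087
t1.4 grasp [0.3261 0.2537 0.2416] yaw 73.91 w 87.0 tilt [0.0004 0.0009] -> shift [-0.7635, 0.5427, 0.0034] spin 0.8600 rows 10.3 j [-0.99, 0.03, 0.19, 2.15, -0.01, 0.96, 0.49]
```

```bash
python3 -m crank '[[87,[-0.76,0.54,0],0.42],[87,[-0.76,0.54,0],0.42],[87,[-0.76,0.54,0],0.42],[87,[-0.76,0.54,0],0.42],[87,[-0.76,0.54,0],0.42]]'
python3 -c "
from h import *
plan(.45,-.1,.24,0)"
```

```text
time: 1.85
tcp_pos: [0.3948, 0.0569, 0.4051]
orientation: [-2.972, -1.016, -0.002]
wrist_force: [1.2, 0.9, -0.7]
width: 0.0871
t1.9 grasp [0.3949 0.0571 0.2418] yaw 37.75 w 87.1 tilt [0.0012 0.0011] -> shift [-0.131, 0.3947, 0.0043] spin 0.4393 rows 5.3 j [-0.74, -0.01, 0.44, 2.19, 0.01, 0.96, 0.36]
```

```bash
python3 -m crank '[[87,[-0.13,0.395,0],0.44],[87,[-0.13,0.395,0],0.44],[87,[-0.13,0.395,0],0.44],[87,[-0.13,0.395,0],0.44],[87,[-0.13,0.395,0],0.44]]'
python3 -m crank '[[87,[0,0.0,0],0.024],[87,[0,0,0],0.024]]'
python3 -c "
from h import *
o=env.get_obs();im=snap('wrist','w1.png');c=cam('wrist',o)
plan(.5,-.185,.12,0)
sh('jig',rects(im,blue,c,.020)); sh('rib',rects(im,orange,c,.034)); sh('y',rects(im,yellow,c,.02));
print(w2px(c,[.542,-.176,.055]))"
```

```text
time: 2.27
tcp_pos: [0.4523, -0.1044, 0.4058]
orientation: [3.138, 0.039, 0.006]
wrist_force: [-0.3, 0.2, -0.2]
width: 0.0866
time: 2.43
tcp_pos: [0.4513, -0.0982, 0.4048]
orientation: [3.141, 0.001, 0.0]
wrist_force: [0.2, 0.3, -0.1]
width: 0.0872
t2.5 grasp [ 0.4513 -0.0975  0.2414] yaw 0.26 w 87.5 tilt [0.0001 0.    ] -> shift [0.1209, 0.2192, 0.3035] spin 0.0031 rows 3.8 j [-0.53, 0.13, 0.67, 2.08, -0.1, 0.97, 0.2]
jig c [ 0.6343 -0.0578] size [ 72.9 268.8] ang 89.0 px [451. 112.]
rib c [0.4192 0.0069] size [11.  68.6] ang 83.8 px [246.  73.]
y c [ 0.6252 -0.3923] size [ 36.2 425. ] ang 0.0 px [408. 391.]
y c [ 0.2059 -0.2982] size [ 43.8 109.5] ang 73.6 px [ 85. 328.]
y c [ 0.6975 -0.2984] size [ 44.  109.8] ang 106.3 px [472. 328.]
y c [ 0.5578 -0.1696] size [17.  40.4] ang 23.3 px [369. 233.]
[362.17704865 252.9776562 ]
```

View pics/w1.png

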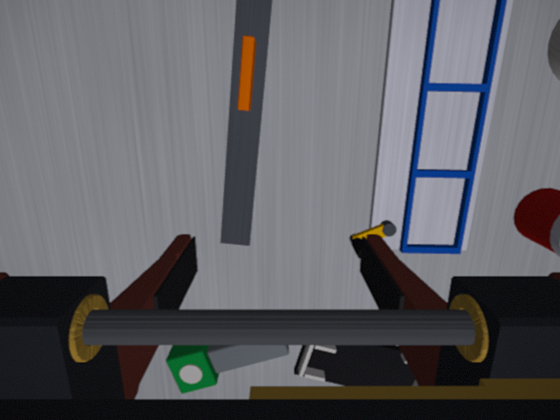

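```bash
python3 -m crank '[[0,[0.12,0.235,0.30],0],[0,[0.12,0.235,0.30],0],[0,[0.12,0.235,0.30],0],[0,[0.12,0.235,0.30],0],[0,[0.12,0.235,0.30],0]]'
python3 -m crank '[[0,[0,0,0.185],0],[0,[0,0,0.185],0],[0,[0,0,0.185],0]]'
python3 -c "
from h import *
plan(.556,-.192,.046,0); print(env.get_obs()['wrist_force'])"
```

```text
time: 2.9
tcp_pos: [0.4992, -0.1935, 0.2801]
orientation: [3.14, 0.005, -0.01]
wrist_force: [-0.8, 0.0, 0.7]
width: 0.057
time: 3.15
tcp_pos: [0.4978, -0.1891, 0.2065]
orientation: [-3.139, -0.011, 0.013]
wrist_force: [-0.8, 0.5, -0.3]
width: 0.0372
t3.1 grasp [ 0.4965 -0.1886  0.0432] yaw 0.41 w 37.2 tilt [-0.008   0.0027] -> shift [0.1454, 0.0083, -0.0082] spin 0.0047 rows 1.4 j [-0.15, 0.58, 0.51, 2.06, -0.48, 0.62, 0.7]
[-0.78915318  0.5028833  -0.30386719]
```

```bash
python3 -m crank '[[0,[0,0,0],0],[0,[0,0,0],0],[0,[0,0,0],0],[0,[0,0,0],0],[0,[0,0,0],0]]'
python3 -m crank '[[0,[0.03,0.01,0],0],[0,[0.06,0.01,0],0],[0,[0.09,0.01,0],0],[0,[0.12,0.01,0],0],[0,[0.14,0.01,0],0]]'
python3 -m crank '[[0,[0.01,0.0,0],0],[0,[0.01,0.0,0],0]]'
python3 -c "
from h import *
plan(.556,-.192,.046,0); print(env.get_obs()['wrist_force'])
im=snap('top','t2.png',(270,180,340,240),8);sh('y',rects(im,yellow,cam('top'),.02,(290,190,335,235),2))"
```

```text
time: 3.57
tcp_pos: [0.5002, -0.1911, 0.2122]
orientation: [3.141, 0.007, 0.004]
wrist_force: [-0.8, -1.7, -0.9]
width: 0.004
time: 3.98
tcp_pos: [0.557, -0.1947, 0.2115]
orientation: [3.141, 0.008, 0.003]
wrist_force: [0.7, 0.5, 0.2]
width: 0.0007
time: 4.15
tcp_pos: [0.5603, -0.1947, 0.211]
orientation: [3.141, 0.007, 0.002]
wrist_force: [0.2, 0.3, -0.6]
width: 0.0006
t4.2 grasp [ 0.5605 -0.1947  0.0477] yaw 0.27 w 0.6 tilt [ 0.001  -0.0002] -> shift [-0.0108, -0.0068, 0.0042] spin 0.0032 rows 0.1 j [-0.15, 0.65, 0.52, 1.92, -0.49, 0.69, 0.66]
[ 0.24478859  0.30328249 -0.60977985]
```

View pics/t2.png

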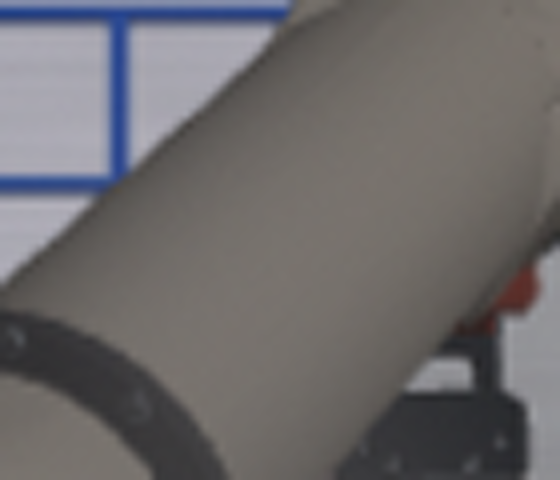

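```bash
python3 -m crank '[[0,[-0.06,0,-0.02],0],[0,[-0.1,0,-0.1],0],[0,[-0.15,0,-0.25],0],[60,[-0.2,-0.1,-0.3],0],[60,[-0.28,-0.2,-0.3],0]]'
python3 -m crank '[[60,[-0.1,-0.2,0],0.07],[60,[-0.1,-0.2,0],0.07],[60,[-0.1,-0.2,0],0.07]]'
python3 -c "
from h import *
o=env.get_obs();im=snap('wrist','w2.png');c=cam('wrist',o)
sh('rib',rects(im,orange,c,.034));sh('y',rects(im,yellow,c,.02,(250,150,560,300)))
im=snap('top','t3.png',(270,180,340,240),8);sh('y',rects(im,yellow,cam('top'),.02,(290,190,335,235),2))
plan(.420,.006,.08,-6.25)
"
```

```text
time: 4.62
tcp_pos: [0.4638, -0.1388, 0.3287]
orientation: [3.14, -0.002, 0.01]
wrist_force: [1.1, 0.7, 1.0]
width: 0.0106
time: 4.87
tcp_pos: [0.4196, -0.0523, 0.3245]
orientation: [-3.134, 0.152, 0.006]
wrist_force: [-0.5, 0.4, 0.2]
width: 0.0304
rib c [0.419  0.0071] size [10.9 68.6] ang 83.8 px [272. 126.]
y c [ 0.4739 -0.1595] size [ 6. 10.] ang 174.6 px [346. 297.]
y c [ 0.5617 -0.171 ] size [13.5 29.5] ang 21.7 px [309. 216.]
t5.0 grasp [ 0.4214 -0.0543  0.1618] yaw -5.53 w 38.0 tilt [-0.0011  0.0022] -> shift [-0.0183, -0.1502, 0.2047] spin 0.0083 rows 2.4 j [-0.65, 0.2, 0.72, 2.24, -0.2, 0.76, 0.11]
```

View pics/w2.png

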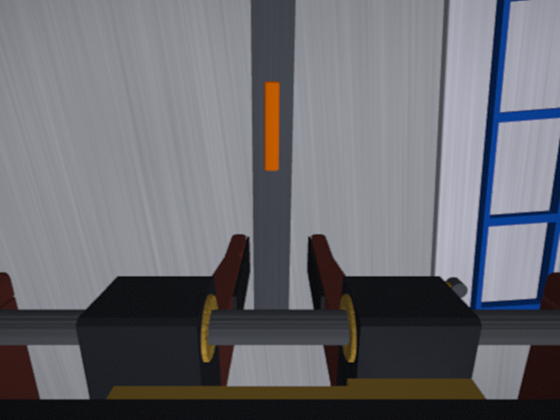

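View pics/t3.png

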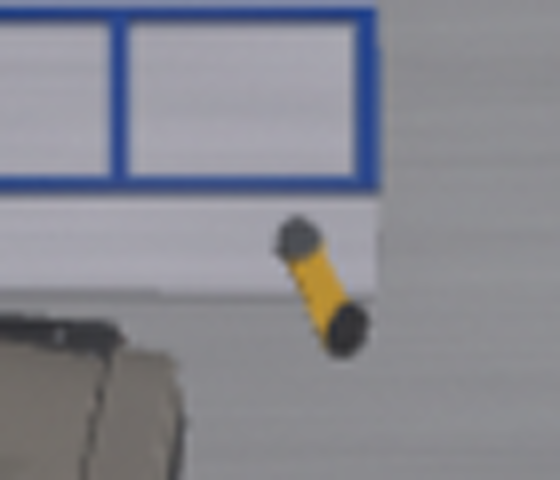

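```bash
python3 -c "
from h import *
plan(.498,-.177,.12,0)"
python3 -m crank '[[0,[0.16,0.325,0.05],-0.06],[0,[0.16,0.325,0.05],-0.06],[0,[0.16,0.325,0.05],-0.06],[0,[0.16,0.325,0.05],-0.06],[0,[0.16,0.325,0.05],-0.06]]'
python3 -c "
from h import *
plan(.498,-.177,.046,0)"
```

```text
t5.0 grasp [ 0.4214 -0.0543  0.1618] yaw -5.53 w 38.0 tilt [-0.0011  0.0022] -> shift [0.2197, 0.2862, 0.1035] spin -0.0644 rows 3.6 j [-0.65, 0.2, 0.72, 2.24, -0.2, 0.76, 0.11]
time: 5.38
tcp_pos: [0.4741, -0.1997, 0.3053]
orientation: [3.136, -0.031, 0.002]
wrist_force: [0.1, 0.0, -0.2]
width: 0.0119
t5.4 grasp [ 0.4744 -0.2005  0.142 ] yaw -1.13 w 11.9 tilt [ 0.0015 -0.0051] -> shift [0.0582, -0.059, 0.2398] spin -0.0132 rows 2.4 j [-0.27, 0.41, 0.68, 2.06, -0.35, 0.78, 0.61]
```

```bash
python3 -m crank '[[0,[0.055,-0.053,0.1],-0.013],[0,[0.055,-0.053,0.24],-0.013],[0,[0.055,-0.053,0.24],-0.013],[0,[0.055,-0.053,0.24],-0.013],[0,[0.055,-0.053,0.24],-0.013]]'
python3 -c "
from h import *
plan(.55,-.18,.046,0)"
```

```text
time: 5.8
tcp_pos: [0.4953, -0.1724, 0.2088]
orientation: [3.141, 0.011, -0.004]
wrist_force: [0.3, 0.2, 0.9]
width: 0.0004
t5.8 grasp [ 0.4949 -0.1724  0.0455] yaw 0.39 w 0.4 tilt [-0.0027 -0.0003] -> shift [0.1365, 0.0199, -0.0017] spin 0.0046 rows 1.3 j [-0.2, 0.58, 0.53, 2.09, -0.5, 0.61, 0.69]
```

```bash
python3 -m crank '[[0,[0.06,0.01,0],0],[0,[0.09,0.018,0],0],[0,[0.115,0.03,0],0],[0,[0.135,0.045,0],0],[0,[0.155,0.058,0],0]]'
python3 -m crank '[[0,[0.01,0.0,0],0],[0,[0.01,0.0,0],0]]'
python3 -c "
from h import *
plan(.55,-.18,.046,0);print(env.get_obs()['wrist_force'])
im=snap('wrist','w3.png')"
```

```text
time: 6.22
tcp_pos: [0.5549, -0.1988, 0.2109]
orientation: [3.138, 0.003, -0.006]
wrist_force: [-3.6, -2.4, -0.5]
width: 0.0008
time: 6.38
tcp_pos: [0.5627, -0.1957, 0.2114]
orientation: [3.14, 0.01, 0.004]
wrist_force: [-2.6, -1.8, 0.8]
width: 0.0004
t6.4 grasp [ 0.5631 -0.196   0.0481] yaw 0.38 w 0.4 tilt [ 0.0026 -0.0018] -> shift [-0.0314, -0.0396, 0.0051] spin 0.0044 rows 0.5 j [-0.16, 0.66, 0.54, 1.92, -0.51, 0.7, 0.68]
[-2.58179399 -1.79575537  0.81046507]
```

View pics/w3.png

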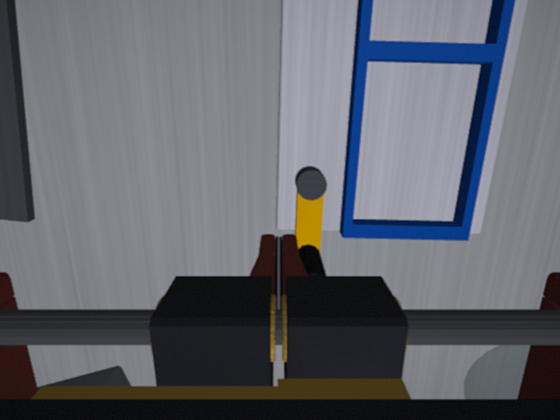

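```bash
python3 -m crank '[[0,[-0.06,0,-0.02],0],[0,[-0.1,0,-0.1],0],[40,[-0.15,0,-0.2],0],[40,[-0.2,-0.1,-0.2],0],[40,[-0.28,-0.2,-0.2],0]]'
python3 -m crank '[[40,[-0.09,-0.3,0],0.073],[40,[-0.09,-0.3,0],0.073],[40,[-0.09,-0.3,0],0.073],[40,[-0.09,-0.3,0],0.073],[40,[-0.09,-0.3,0],0.073]]'
python3 -c "
from h import *
im=snap('top','t4.png',(270,180,340,240),8);sh('y',rects(im,yellow,cam('top'),.02,(290,190,335,235),2))
plan(.4195,.006,.06,-6.2)"
```

```text
time: 6.85
tcp_pos: [0.4587, -0.1256, 0.2922]
orientation: [-3.141, -0.01, -0.013]
wrist_force: [0.6, 1.5, 0.0]
width: 0.0172
time: 7.27
tcp_pos: [0.4204, -0.0026, 0.2899]
orientation: [-3.136, 0.146, -0.002]
wrist_force: [0.3, -0.2, 0.3]
width: 0.0401
y c [ 0.5805 -0.1847] size [13.5 30.1] ang 89.0 px [314. 210.]
t7.3 grasp [ 0.4212 -0.0042  0.1267] yaw -5.57 w 40.0 tilt [0.0018 0.0016] -> shift [-0.0064, -0.0254, 0.1667] spin 0.0074 rows 1.6 j [-0.76, 0.28, 0.72, 2.28, -0.3, 0.67, 0.09]
```

View pics/t4.png

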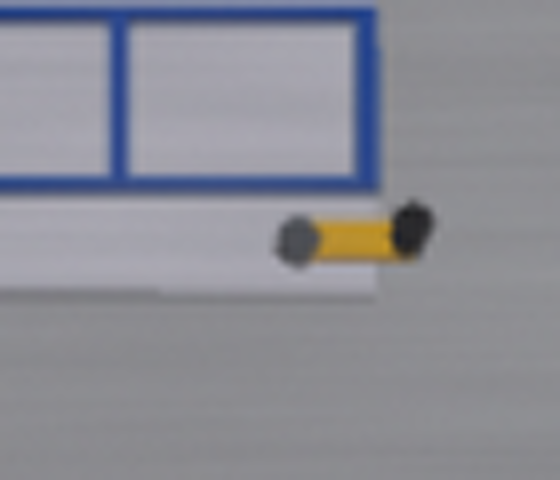

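```bash
python3 -m crank '[[40,[-0.005,-0.025,0.08],0.008],[40,[-0.005,-0.025,0.167],0.008],[40,[-0.005,-0.025,0.167],0.008],[40,[-0.005,-0.025,0.167],0.008]]'
python3 -c "
from h import *
plan(.4195,.006,.028,-6.2)"
```

```text
time: 7.65
tcp_pos: [0.4197, 0.0025, 0.2221]
orientation: [3.134, -0.183, -0.005]
wrist_force: [0.6, -0.0, 0.4]
width: 0.0402
t7.7 grasp [0.4192 0.0023 0.0588] yaw -6.69 w 40.2 tilt [-0.0031 -0.0016] -> shift [-0.0012, -0.0087, 0.0769] spin -0.0056 rows 0.7 j [-0.64, 0.43, 0.59, 2.32, -0.48, 0.52, 0.21]
```

```bash
python3 -m crank '[[40,[0,-0.005,0.04],-0.003],[40,[0,-0.005,0.076],-0.003],[40,[0,-0.005,0.076],-0.003]]'
python3 -c "
from h import *
plan(.4195,.006,.028,-6.2)"
python3 -m crank '[[8,[0,0,0],0],[8,[0,0,0],0],[8,[0,0,0],0],[8,[0,0,0],0],[8,[0,0,0],0]]' 25
python3 -c "
from h import *
plan(.4195,.006,.028,-6.2)"
```

```text
time: 7.9
tcp_pos: [0.4206, 0.0054, 0.1926]
orientation: [-3.137, 0.174, -0.001]
wrist_force: [-0.4, -0.7, 0.4]
width: 0.0398
t7.9 grasp [0.4207 0.0054 0.0293] yaw -6.34 w 39.8 tilt [0.0007 0.0001] -> shift [-0.0029, -0.0013, 0.0032] spin -0.0016 rows 0.0 j [-0.58, 0.49, 0.5, 2.32, -0.56, 0.44, 0.28]
time: 8.32
tcp_pos: [0.4199, 0.0065, 0.1926]
orientation: [-3.136, 0.17, 0.0]
wrist_force: [-1.5, 0.8, 14.8]
width: 0.0117
t8.3 grasp [0.4199 0.0066 0.0293] yaw -6.21 w 11.7 tilt [-0.0001  0.0007] -> shift [-0.0008, 0.0013, 0.0033] spin -0.0001 rows 0.0 j [-0.58, 0.49, 0.5, 2.33, -0.56, 0.44, 0.28]
```

```bash
python3 -m crank '[[8,[0,0,-0.04],0],[8,[0,0,-0.07],0],[8,[0.09,0,-0.07],-0.03],[8,[0.17,0,-0.07],-0.06],[8,[0.25,0,-0.07],-0.06]]'
python3 -m crank '[[8,[0,0,0],0],[8,[0,0,0],0]]'
python3 -c "
from h import *
plan(.5434,-.0043,.028,-1.0)
o=env.get_obs();print(o['wrist_force']);im=snap('wrist','w4.png');c=cam('wrist',o)
sh('jig',rects(im,blue,c,.02)); sh('rib',rects(im,orange,c,.057))
im=snap('top','t5.png',(170,165,330,285),5)"
```

```text
time: 8.73
tcp_pos: [0.5205, -0.0041, 0.2205]
orientation: [-3.141, 0.024, -0.0]
wrist_force: [0.5, 1.2, -2.6]
width: 0.0123
time: 8.9
tcp_pos: [0.5207, -0.0045, 0.22]
orientation: [3.141, -0.029, 0.002]
wrist_force: [-0.8, 0.3, -2.5]
width: 0.0117
t8.9 grasp [ 0.5208 -0.0046  0.0567] yaw -1.06 w 11.7 tilt [ 0.001  -0.0007] -> shift [0.0568, -0.0016, 0.0719] spin -0.0008 rows 0.9 j [-0.54, 0.55, 0.54, 2.09, -0.48, 0.62, 0.32]
[-0.82468771  0.34552684 -2.54678953]
jig c [ 0.6439 -0.1022] size [44.7 52.2] ang 179.1 px [476. 367.]
jig c [0.6356 0.0312] size [ 74.3 170.6] ang 88.8 px [481. 161.]
rib c [0.5212 0.0016] size [11.3 55.6] ang 88.9 px [279. 254.]
```

View pics/w4.png

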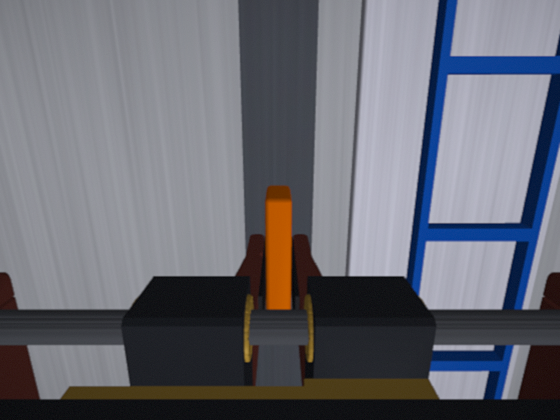

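View pics/t5.png

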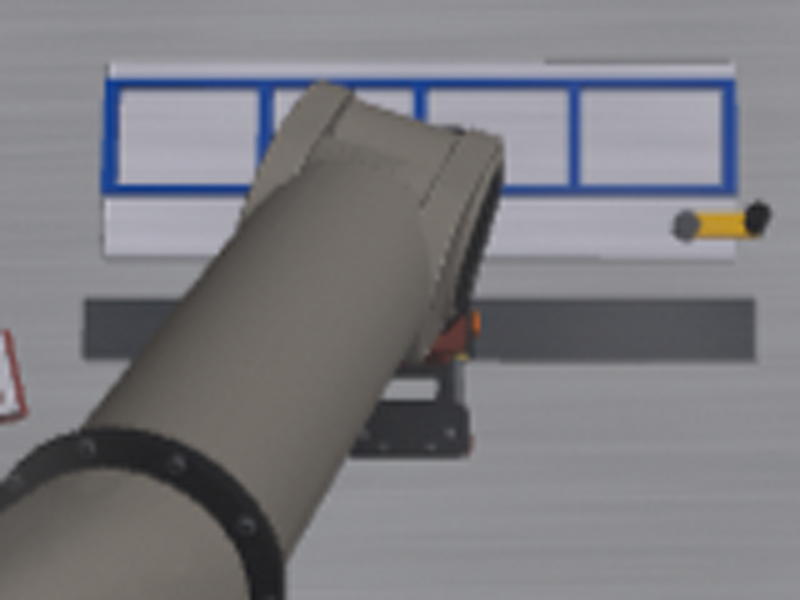

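```bash
python3 -m crank '[[8,[0.045,0,0],0],[8,[0.045,0,0.035],0],[8,[0.045,0,0.055],0],[8,[0.045,0,0.067],0],[8,[0.045,0,0.067],0]]'
python3 -c "
from h import *
plan(.5474,-.0043,.029,-1.0); print(env.get_obs()['wrist_force'])"
```

```text
time: 9.42
tcp_pos: [0.536, -0.0047, 0.1925]
orientation: [-3.141, 0.03, 0.004]
wrist_force: [0.7, -0.1, -2.1]
width: 0.0119
t9.4 grasp [ 0.5356 -0.0047  0.0292] yaw -1.08 w 11.9 tilt [-0.0029  0.0003] -> shift [0.0284, -0.0016, 0.0005] spin -0.0009 rows 0.3 j [-0.49, 0.61, 0.5, 2.06, -0.52, 0.59, 0.35]
[ 0.71183671 -0.07772026 -2.12112641]
```

```bash
python3 -m crank '[[8,[0,0,0.003],0],[8,[0.01,0,0.003],0],[8,[0.018,0,0.003],0]]'
python3 -m crank '[[8,[0.007,0,0],0],[8,[0.007,0,0],0]]'
python3 -m crank '[[8,[0.005,0,0],0],[8,[0.005,0,0],0]]'
python3 -m crank '[[8,[0.004,0,0],0],[8,[0.004,0,0],0]]'
```

```text
time: 9.67
tcp_pos: [0.5394, -0.0054, 0.1921]
orientation: [-3.138, 0.03, 0.024]
wrist_force: [-22.9, 1.6, 33.5]
width: 0.0117
time: 9.83
tcp_pos: [0.5463, -0.0051, 0.1922]
orientation: [-3.141, 0.03, 0.003]
wrist_force: [1.9, -0.7, -2.2]
width: 0.0118
time: 10.0
tcp_pos: [0.5478, -0.0051, 0.192]
orientation: [-3.141, 0.029, 0.007]
wrist_force: [-7.1, 0.5, 9.7]
width: 0.0116
time: 10.17
tcp_pos: [0.5484, -0.0053, 0.1921]
orientation: [-3.14, 0.03, 0.012]
wrist_force: [-12.6, 0.5, 16.0]
width: 0.0119
```

```bash
python3 -c "
from h import *
plan(.5474,-.0043,.029,-1.0); print(env.get_obs()['wrist_force'])
im=snap('wrist','w5.png',(200,0,450,300),2.6);snap('top','t6.png',(170,165,330,285),5)"
```

```text
t10.2 grasp [ 0.5471 -0.005   0.0288] yaw -1.08 w 11.9 tilt [-0.0077  0.0017] -> shift [-0.0025, -0.0023, -0.0006] spin -0.0009 rows 0.0 j [-0.49, 0.63, 0.5, 2.03, -0.52, 0.61, 0.35]
[-12.6189566    0.5472556   15.98703819]
```

View pics/w5.png

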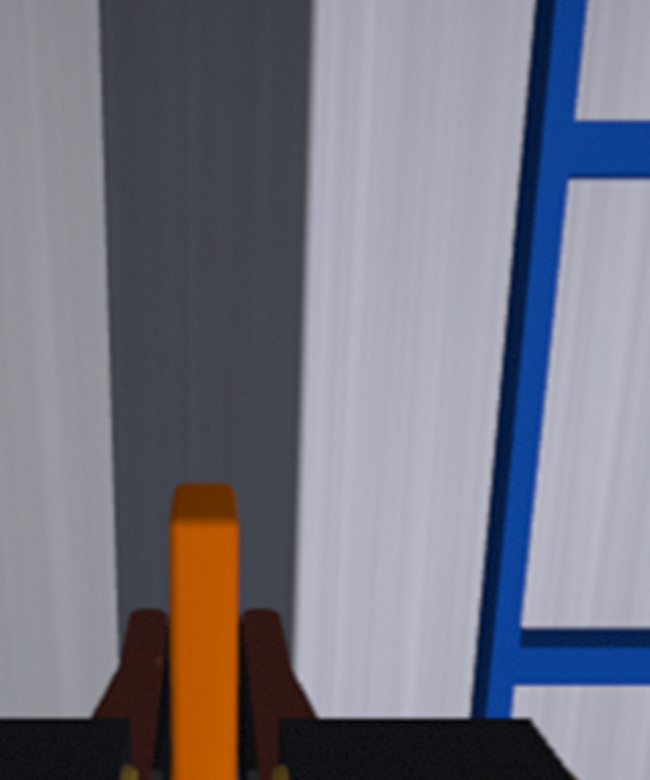

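View pics/t6.png

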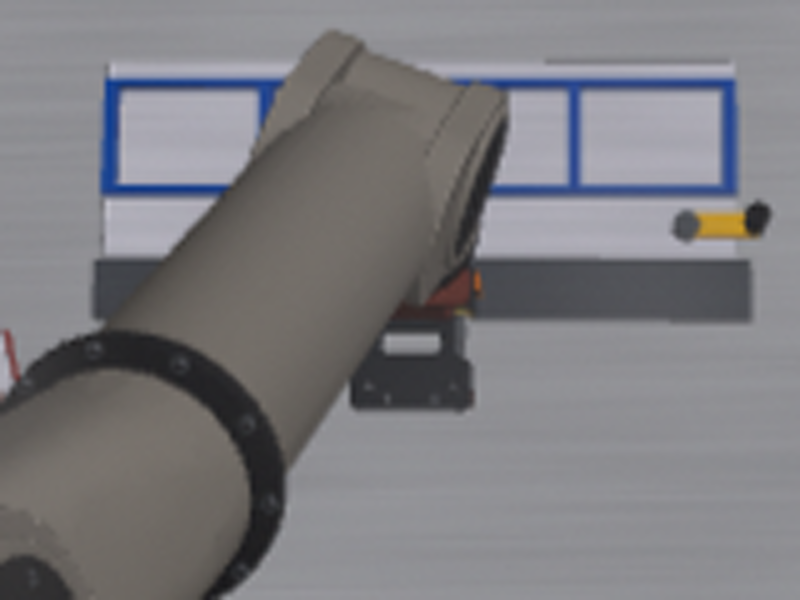

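```bash
python3 -m crank '[[30,[-0.003,0,0],0],[30,[-0.003,0,0],0],[30,[-0.003,0,0],0],[30,[-0.003,0,-0.0],0],[30,[-0.003,0,0],0]]'
python3 -m crank '[[30,[0,0,-0.05],0],[30,[0,0,-0.1],0],[30,[0,0,-0.2],0],[30,[0,0,-0.2],0]]'
python3 -m crank '[[60,[-0.1,0.1,-0.25],0],[60,[-0.1,0.1,-0.25],0],[60,[-0.1,0.1,-0.25],0],[60,[-0.1,0.1,-0.25],0]]'
python3 -c "
from h import *
plan(.6,-.18,.1,-1.0)
o=env.get_obs();im=snap('wrist','w6.png');c=cam('wrist',o)
sh('rib',rects(im,orange,c,.034));sh('jig',rects(im,blue,c,.02))"
```

```text
time: 10.68
tcp_pos: [0.5475, -0.0051, 0.1922]
orientation: [-3.14, 0.03, 0.011]
wrist_force: [-13.0, 1.5, 18.0]
width: 0.0296
time: 11.02
tcp_pos: [0.5525, -0.0056, 0.2774]
orientation: [-3.14, 0.03, -0.015]
wrist_force: [1.0, -0.4, -0.2]
width: 0.0298
time: 11.35
tcp_pos: [0.5092, -0.0477, 0.3768]
orientation: [-3.14, 0.036, -0.013]
wrist_force: [0.7, -0.5, -0.2]
width: 0.0531
t11.3 grasp [ 0.5106 -0.0475  0.2136] yaw -1.33 w 53.1 tilt [0.0084 0.0012] -> shift [0.2322, 0.3257, 0.2854] spin -0.0038 rows 4.7 j [-0.64, 0.29, 0.75, 2.01, -0.25, 0.92, 0.2]
rib c [ 0.5472 -0.0045] size [10.9 68.4] ang 88.9 px [314. 138.]
jig c [ 0.6356 -0.0221] size [ 71.7 277.7] ang 88.9 px [402. 134.]
```

View pics/w6.png

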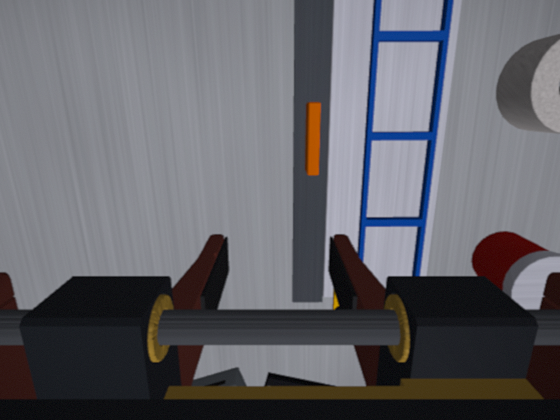

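```bash
python3 -m crank '[[0,[0.26,0.38,0.1],0],[0,[0.26,0.38,0.1],0],[0,[0.26,0.38,0.1],0],[0,[0.26,0.38,0.1],0],[0,[0.26,0.38,0.1],0]]'
python3 -m crank '[[0,[0,0,0.1],0],[0,[0,0,0.1],0],[0,[0,0,0.1],0],[0,[0,0,0.1],0],[0,[0,0,0.1],0]]'
python3 -c "
from h import *
plan(.613,-.204,.046,-1.0)"
```

```text
time: 11.82
tcp_pos: [0.6119, -0.2013, 0.3293]
orientation: [3.139, -0.032, -0.001]
wrist_force: [-0.4, 0.1, 0.7]
width: 0.0303
time: 12.23
tcp_pos: [0.6109, -0.1975, 0.2932]
orientation: [3.141, -0.027, 0.003]
wrist_force: [-0.4, -0.8, -0.0]
width: 0.0003
t12.2 grasp [ 0.6112 -0.1975  0.1299] yaw -0.99 w 0.3 tilt [ 0.0019 -0.    ] -> shift [0.0052, 0.0163, 0.2098] spin 0.0001 rows 2.0 j [-0.23, 0.62, 0.64, 1.77, -0.46, 0.9, 0.59]
```

```bash
python3 -m crank '[[0,[0.01,0.016,0.08],0],[0,[0.01,0.016,0.16],0],[0,[0.01,0.016,0.21],0],[0,[0.01,0.016,0.21],0]]'
python3 -m crank '[[0,[-0.03,0,0],0],[0,[-0.06,0,0],0],[0,[-0.085,-0.005,0],0],[0,[-0.11,-0.01,0],0],[0,[-0.115,-0.015,0],0]]'
python3 -c "
from h import *
plan(.613,-.204,.046,-1.0);print(env.get_obs()['wrist_force'])
snap('wrist','w7.png')"
```

```text
time: 12.57
tcp_pos: [0.6133, -0.2029, 0.2055]
orientation: [-3.14, 0.027, 0.006]
wrist_force: [-0.8, 0.8, 0.1]
width: 0.0007
time: 12.98
tcp_pos: [0.5687, -0.1976, 0.2108]
orientation: [3.141, -0.029, 0.007]
wrist_force: [1.6, -0.3, 0.0]
width: 0.0003
t13.0 grasp [ 0.5694 -0.1976  0.0475] yaw -1.06 w 0.3 tilt [ 0.0043 -0.0002] -> shift [0.1111, 0.0141, 0.0041] spin -0.0006 rows 1.1 j [-0.18, 0.67, 0.56, 1.9, -0.53, 0.71, 0.68]
[ 1.5594855  -0.29149612  0.00301724]
```

View pics/w7.png

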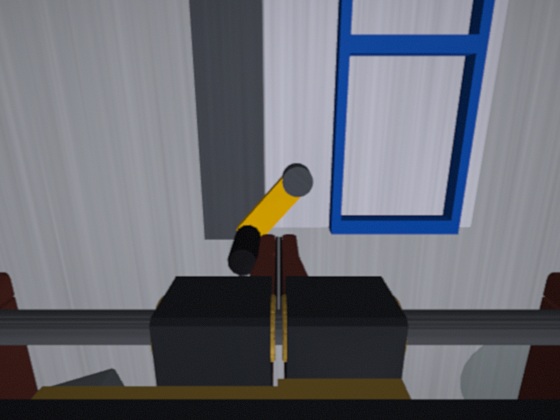

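```bash
python3 -m crank '[[0,[-0.01,0,0],0],[0,[-0.018,0,0],0],[0,[0.01,0.02,0],0],[0,[0.01,0.07,0],0],[0,[0.01,0.07,0],0]]'
python3 -m crank '[[0,[-0.03,0.01,0],0],[0,[-0.08,0.01,0],0],[0,[-0.08,0.0,0],0],[0,[-0.08,-0.02,0],0],[0,[-0.08,-0.03,0],0]]'
python3 -c "
from h import *
plan(.542,-.18,.046,-1.0);print(env.get_obs()['wrist_force'])
snap('wrist','w8.png')"
```

```text
time: 13.45
tcp_pos: [0.5719, -0.2291, 0.2092]
orientation: [3.138, -0.033, 0.003]
wrist_force: [-0.5, -1.3, 0.0]
width: 0.0005
time: 13.87
tcp_pos: [0.54, -0.2114, 0.208]
orientation: [-3.14, 0.027, 0.0]
wrist_force: [-0.4, 0.7, 0.3]
width: 0.0004
t13.9 grasp [ 0.54   -0.2112  0.0447] yaw -1.00 w 0.4 tilt [-0.0001  0.0013] -> shift [0.0035, -0.0787, -0.0031] spin -0.0000 rows 0.8 j [-0.15, 0.65, 0.56, 1.96, -0.53, 0.68, 0.72]
[-0.41193492  0.72365329  0.3106528 ]
```

View pics/w8.png

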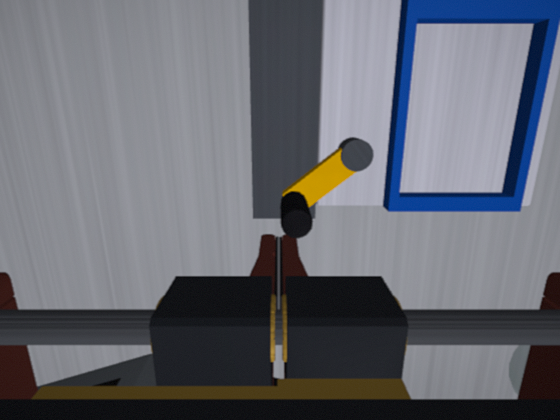

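Now push along +y until the stop.

```bash
python3 -m crank '[[0,[0.004,-0.03,0],0],[0,[0.004,-0.05,0],0],[0,[0.002,-0.065,0],0],[0,[0.0,-0.078,0],0],[0,[0,-0.084,0],0]]'
python3 -m crank '[[0,[0,-0.006,0],0],[0,[0,-0.01,0],0],[0,[0,-0.01,0],0]]'
python3 -c "
from h import *
plan(.542,-.18,.046,-1.0);print(env.get_obs()['wrist_force'])
snap('wrist','w9.png')"
```

```text
time: 14.33
tcp_pos: [0.5404, -0.1784, 0.2077]
orientation: [-3.141, 0.027, 0.002]
wrist_force: [-3.4, -1.5, -0.0]
width: 0.0004
time: 14.58
tcp_pos: [0.5407, -0.1761, 0.208]
orientation: [3.14, -0.03, 0.0]
wrist_force: [-1.8, -3.9, -2.0]
width: 0.0003
t14.6 grasp [ 0.5407 -0.1763  0.0447] yaw -1.08 w 0.3 tilt [ 0.0003 -0.0014] -> shift [0.0035, 0.0098, -0.0033] spin -0.0009 rows 0.1 j [-0.22, 0.64, 0.56, 1.98, -0.54, 0.67, 0.67]
[-1.75144563 -3.93031667 -2.03830143]
```

View pics/w9.png

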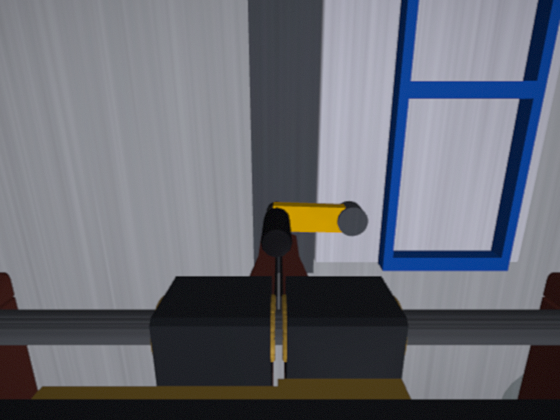

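```bash
python3 -m crank '[[0,[0,-0.006,0],0],[0,[0,-0.006,0],0],[0,[0,-0.006,0],0]]'
python3 -m crank '[[0,[0,0.04,0],0],[0,[0,0.06,-0.1],0],[0,[0,0.06,-0.2],0],[0,[0,0.06,-0.25],0],[0,[0,0.06,-0.25],0]]'
python3 -c "
from h import *
im=snap('wrist','w10.png')
sh('y',rects(im,yellow,cam('wrist'),.018,(250,100,450,260),10))
for l in('labeller','cradle_seat','tub0'):
  for r in env.recognise('wrist',l)[:3]: print(l,np.round(r['position'],3),round(r['score'],2))
plan(.39,-.332,.2,-72)"
```

```text
time: 14.88
tcp_pos: [0.5405, -0.1754, 0.2081]
orientation: [3.138, -0.032, 0.002]
wrist_force: [-1.2, -9.9, -4.9]
width: 0.0
time: 15.3
tcp_pos: [0.5424, -0.1978, 0.3128]
orientation: [3.141, -0.029, 0.014]
wrist_force: [0.6, -0.2, -0.0]
width: 0.0002
y c [ 0.5553 -0.1587] size [15.4 38. ] ang 176.0 px [293. 151.]
labeller [ 0.361 -0.345  0.039] 0.94
cradle_seat [ 0.539 -0.373  0.014] 0.66
tub0 [ 0.622 -0.114  0.008] 0.53
t15.5 grasp [ 0.54   -0.196   0.1436] yaw -1.00 w 0.7 tilt [-0.0013  0.0012] -> shift [-0.3698, 0.3458, -0.1409] spin 0.8261 rows 9.9 j [-0.27, 0.51, 0.68, 1.92, -0.41, 0.86, 0.61]
```

View pics/w10.png

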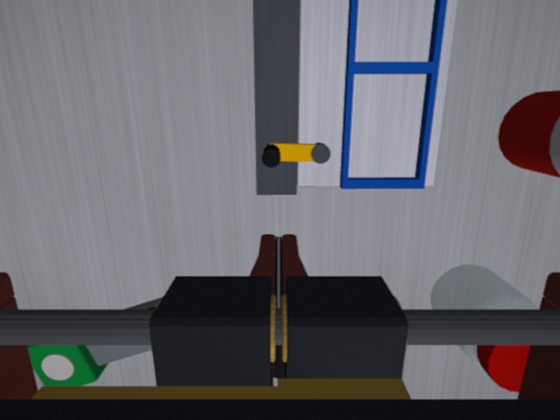

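```bash
python3 -m crank '[[60,[-0.2,0.66,-0.24],0],[60,[-0.2,0.66,-0.24],0],[60,[-0.2,0.66,-0.24],0],[60,[-0.2,0.66,-0.24],0],[60,[-0.2,0.66,-0.24],0]]'
python3 -m crank '[[60,[-0.06,0.19,-0.07],0],[60,[-0.06,0.19,-0.07],0],[60,[-0.06,0.19,-0.07],0],[60,[-0.06,0.19,-0.07],0]]'
python3 -c "
from h import *
o=env.get_obs();im=snap('wrist','w11.png'); c=cam('wrist',o)
sh('head',rects(im,green,c,.04)); sh('black',rects(im,black,c,.01,(200,0,560,230)))
for l in('labeller','labeller_head','cradle_seat'):
  for r in env.pinpoint('wrist',l)[:2]: print(l,np.round(r['position'],4),round(r['score'],2))
plan(.39,-.332,.2,-72)"
```

```text
time: 15.92
tcp_pos: [0.479, -0.3854, 0.3754]
orientation: [-3.14, 0.028, 0.003]
wrist_force: [0.7, 0.1, 1.0]
width: 0.0303
time: 16.25
tcp_pos: [0.4524, -0.4625, 0.4038]
orientation: [3.141, -0.037, -0.002]
wrist_force: [0.5, -0.6, -1.1]
width: 0.0567
head c [ 0.3455 -0.3493] size [54.6 58.6] ang 107.6 px [164.  67.]
black c [ 0.5616 -0.3632] size [ 74.4 163.1] ang 164.3 px [378.  77.]
labeller [ 0.3905 -0.3314 -0.0032] 0.78
labeller_head [ 0.3438 -0.3427  0.0189] 0.59
cradle_seat [ 0.6503 -0.549   0.0084] 0.79
cradle_seat [ 0.396  -0.567   0.0092] 0.76
t16.4 grasp [ 0.4554 -0.4576  0.2395] yaw -0.90 w 60.1 tilt [-0.0015  0.0026] -> shift [-0.1689, -0.3123, 0.0998] spin 0.8273 rows 9.9 j [0.18, 0.52, 0.73, 1.67, -0.38, 1.11, 1.01]
```

View pics/w11.png

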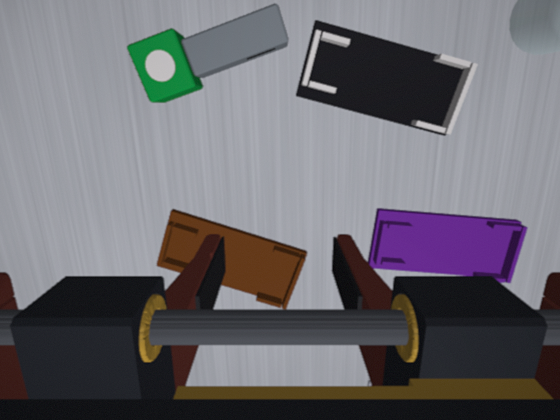

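The three cradles in view are black-and-white at (385,75), brown at (232,258) and purple at (447,245). The black-and-white one fits the description, and its wide cup is at the right end, (455,95). I'll enlarge it to confirm and measure.

```bash
python3 -c "
from h import *
im=cv2.imread('pics/w11.png')[0:145,110:490]
cv2.imwrite('pics/w11z.png',cv2.resize(im,None,fx=2.1,fy=2.1,interpolation=cv2.INTER_CUBIC))"
```

```text
(no output)
```

View pics/w11z.png

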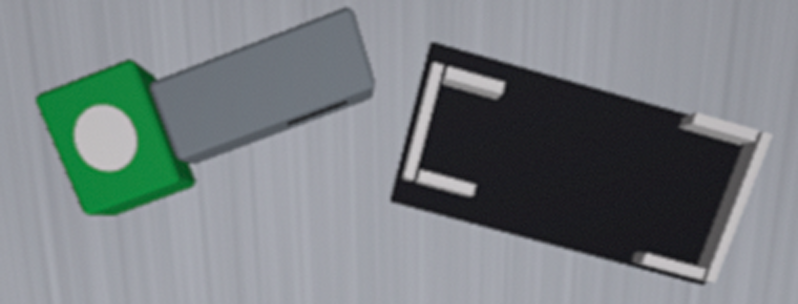

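```bash
python3 -c "
from h import *
c=cam('wrist')
P=lambda x,y,z:px2w(c,x/2.1+110,y/2.1,z)
hd=P(105,137,.040); he=P(360.5,45.5,.032)
d=(hd-he)[:2]; L=np.hypot(*d); print('head',hd.round(4),'end',he.round(4),'len',L.round(4),'ang',np.degrees(np.arctan2(d[1],d[0])), 'origin',(he[:2]+d/L*.075).round(4),(hd[:2]-d/L*.05).round(4))
import math
a=math.radians(-15.7); ux=np.array([math.cos(a),math.sin(a)]); uy=np.array([-ux[1],ux[0]]); C=np.array([.566,-.3645])
for n,p,z in [('Lc1',(431,43),.01),('Lc2',(391,200),.01),('R2',(705,283),.01),('R1top',(770,135),.024),('R2top',(711,281),.024),('nLtop1',(446,66),.024),('nL2',(415,180),.024),('nsw1 in',(447,80),.024),('nsw2 in',(420,171),.024),('nsw out1',(447,66),.024),('nsw out2',(418,184),.024)]:
  q=P(*p,z)[:2]-C; print(n,(q@ux*1000).round(1),(q@uy*1000).round(1))
"
```

```text
head [ 0.3433 -0.343   0.04  ] end [ 0.4608 -0.3054  0.032 ] len 0.1234 ang -162.24150726816302 origin [ 0.3894 -0.3282] [ 0.3909 -0.3277]
Lc1 -85.8 43.0
Lc2 -85.0 -31.3
R2 85.5 -29.2
R1top 81.6 42.8
R2top 81.1 -28.2
nLtop1 -76.8 32.1
nL2 -76.8 -20.0
nsw1 in -74.6 26.5
nsw2 in -75.6 -15.4
nsw out1 -76.4 32.2
nsw out2 -74.9 -21.4
```

```bash
python3 -c "
from h import *
o=env.get_obs();im=snap('wrist','w12.png',(110,0,490,145),2.1); c=cam('wrist',o)
np.save('o12.npy',np.r_[o['tcp_pos'],o['orientation']]); print(o['tcp_pos'],o['qvel'].round(3))
sh('head',rects(im,green,c,.04)); sh('black',rects(im,black,c,.01,(200,0,560,230)))"
```

```text
[ 0.45563735 -0.45805224  0.40280327] [-0.009 -0.007  0.006 -0.004  0.001  0.001  0.001]
head c [ 0.3456 -0.3491] size [54.8 58.3] ang 107.6 px [162.  72.]
black c [ 0.5616 -0.3632] size [ 74.2 163. ] ang 164.4 px [375.  83.]
```

View pics/w12.png

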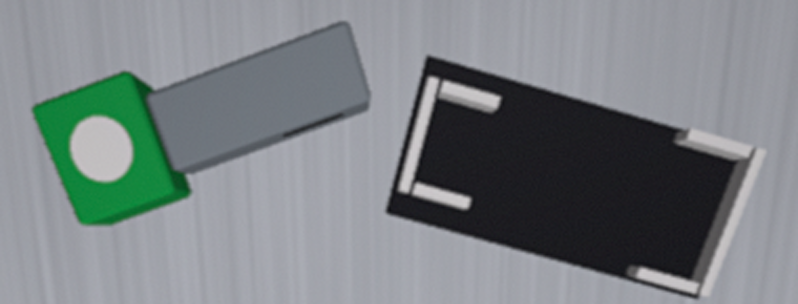

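```bash
python3 -c "
from h import *
v=np.load('o12.npy'); c=cam('wrist',dict(tcp_pos=v[:3],orientation=v[3:]))
P=lambda x,y,z:px2w(c,x/2.1+110,y/2.1,z)
hd=P(101,149,.040); he=P((346+369)/2,(23+95)/2,.032)
d=(hd-he)[:2]; L=np.hypot(*d); print('head',hd.round(4),'end',he.round(4),'len',L.round(4),'ang',np.degrees(np.arctan2(d[1],d[0])), 'origin',(he[:2]+d/L*.075).round(4),(hd[:2]-d/L*.05).round(4))
import math
a=math.radians(-15.7); ux=np.array([math.cos(a),math.sin(a)]); uy=np.array([-ux[1],ux[0]]); C=np.array([.566,-.3645])
for n,p,z in [('Lc1',(428,56),.01),('Lc2',(388,213),.01),('R1top',(766,150),.024),('R2top',(706,297),.024),('nsw out1',(442,81),.024),('nsw out2',(414,197),.024),('wideout1',(690,129),.024),('wideout2',(638,277),.024),('nend out1',(431,77),.024),('nend out2',(400,190),.024)]:
  q=P(*p,z)[:2]-C; print(n,(q@ux*1000).round(1),(q@uy*1000).round(1))
"
```

```text
head [ 0.3409 -0.3481  0.04  ] end [ 0.4594 -0.3109  0.032 ] len 0.1242 ang -162.56328090801574 origin [ 0.3878 -0.3334] [ 0.3886 -0.3331]
Lc1 -85.6 37.2
Lc2 -84.8 -37.8
R1top 82.5 36.1
R2top 81.7 -36.3
nsw out1 -76.8 25.5
nsw out2 -75.1 -27.7
wideout1 43.6 35.6
wideout2 44.8 -35.8
nend out1 -82.3 25.8
nend out2 -82.6 -26.3
```

```bash
python3 -m crank '[[65,[-0.17,-0.31,0.1],0.833],[65,[-0.17,-0.31,0.1],0.833],[65,[-0.17,-0.31,0.1],0.833],[65,[-0.17,-0.31,0.1],0.833],[65,[-0.17,-0.31,0.1],0.833]]'
python3 -c "
from h import *
plan(.388,-.3333,.15,-72.5)"
```

```text
time: 16.92
tcp_pos: [0.3869, -0.3294, 0.362]
orientation: [-2.974, 0.995, 0.009]
wrist_force: [0.6, -0.0, 0.1]
width: 0.0651
t16.9 grasp [ 0.3863 -0.3283  0.1987] yaw -36.99 w 65.1 tilt [-0.0035  0.0072] -> shift [0.0089, 0.0065, 0.1217] spin 0.4132 rows 5.0 j [-0.17, 0.37, 0.95, 2.03, -0.38, 0.93, 0.33]
```

```bash
python3 -m crank '[[65,[0.009,0.006,0.12],0.413],[65,[0.009,0.006,0.12],0.413],[65,[0.009,0.006,0.12],0.413],[65,[0.009,0.006,0.12],0.413],[65,[0.009,0.006,0.12],0.413]]'
python3 -m crank '[[65,[0,0,0],0],[65,[0,0,0],0]]'
python3 -c "
from h import *
plan(.388,-.3333,.022,-72.5)"
```

```text
time: 17.33
tcp_pos: [0.3907, -0.3375, 0.3159]
orientation: [-2.532, 1.859, 0.002]
wrist_force: [0.1, -0.3, 0.2]
width: 0.0649
time: 17.5
tcp_pos: [0.3907, -0.3378, 0.316]
orientation: [2.54, -1.847, -0.002]
wrist_force: [0.2, 1.3, 0.1]
width: 0.0649
t17.5 grasp [ 0.3905 -0.3377  0.1527] yaw -72.05 w 64.9 tilt [-0.001   0.0002] -> shift [-0.0125, 0.0026, 0.3269] spin 0.0052 rows 3.1 j [-0.19, 0.53, 1.04, 2.06, -0.59, 0.89, -0.07]
```

```bash
python3 -m crank '[[65,[-0.012,0.003,0.1],0.005],[65,[-0.012,0.003,0.2],0.005],[65,[-0.012,0.003,0.27],0.005],[65,[-0.012,0.003,0.315],0.005],[65,[-0.012,0.003,0.315],0.005]]'
python3 -c "
from h import *
plan(.388,-.3333,.026,-72.5)
snap('wrist','w13.png')"
python3 -m crank '[[20,[0,0,0],0],[20,[0,0,0],0],[20,[0,0,0],0],[20,[0,0,0],0],[20,[0,0,0],0]]' 30
python3 -c "
from h import *
plan(.388,-.3333,.022,-72.5)"
```

```text
time: 17.92
tcp_pos: [0.3868, -0.3331, 0.1876]
orientation: [-2.532, 1.858, 0.009]
wrist_force: [-0.1, 0.9, 0.3]
width: 0.0647
t17.9 grasp [ 0.3862 -0.3325  0.0243] yaw -72.55 w 64.7 tilt [-0.0041  0.0037] -> shift [0.0014, -0.0026, -0.0042] spin -0.0006 rows 0.0 j [-0.0, 0.7, 0.78, 2.13, -0.83, 0.66, 0.1]
time: 18.38
tcp_pos: [0.3877, -0.334, 0.1911]
orientation: [-2.528, 1.862, 0.001]
wrist_force: [-0.3, 1.3, 6.3]
width: 0.0362
t18.4 grasp [ 0.3878 -0.3337  0.0278] yaw -72.74 w 36.2 tilt [0.0007 0.0017] -> shift [-0.0014, -0.0013, 0.0145] spin -0.0028 rows 0.1 j [-0.0, 0.69, 0.79, 2.13, -0.83, 0.66, 0.1]
```

View pics/w13.png

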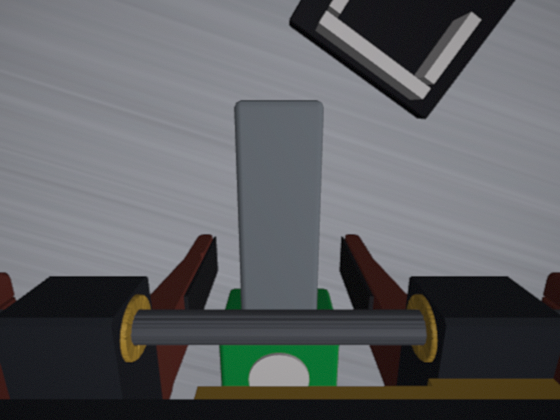

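```bash
python3 -m crank '[[20,[0,0,-0.05],0],[20,[0,0,-0.1],0],[20,[0,0,-0.2],-0.1],[20,[0,0,-0.2],-0.2],[20,[0,0,-0.2],-0.3]]'
python3 -m crank '[[20,[0,0,0],-1],[20,[0,0,0],-1],[20,[0,0,0],-1],[20,[0,0,0],-1],[20,[0,0,0],-1]]'
python3 -c "
from h import *
plan(.566,-.3645,.1,74.3)"
```

```text
time: 18.8
tcp_pos: [0.388, -0.3348, 0.2722]
orientation: [2.836, -1.35, 0.005]
wrist_force: [-0.1, 0.0, -3.6]
width: 0.0354
time: 19.22
tcp_pos: [0.3872, -0.3343, 0.2704]
orientation: [-3.114, 0.414, 0.001]
wrist_force: [1.0, 0.1, -3.8]
width: 0.036
t19.2 grasp [ 0.3872 -0.3343  0.1071] yaw -15.13 w 36.0 tilt [-0.0004  0.0001] -> shift [0.4512, -0.0437, 0.0175] spin -1.0405 rows 12.5 j [0.05, 0.47, 0.69, 2.09, -0.45, 0.72, 0.76]
```

```bash
python3 -m crank '[[20,[0.45,-0.044,0],-1],[20,[0.45,-0.044,0],-1],[20,[0.45,-0.044,0],-1],[20,[0.45,-0.044,0],-1],[20,[0.45,-0.044,0],-1]]'
python3 -c "
from h import *
plan(.566,-.3645,.1,74.3)"
```

```text
time: 19.63
tcp_pos: [0.5715, -0.3644, 0.2702]
orientation: [3.088, 0.57, 0.006]
wrist_force: [1.4, 1.3, -3.5]
width: 0.0357
t19.6 grasp [ 0.5722 -0.3646  0.1069] yaw 20.93 w 35.7 tilt [ 0.004  -0.0009] -> shift [-0.013, -0.0048, 0.0172] spin -0.6210 rows 7.5 j [0.15, 0.67, 0.48, 1.68, -0.38, 0.88, 1.15]
```

```bash
python3 -m crank '[[20,[-0.01,-0.004,0],-0.62],[20,[-0.01,-0.004,0],-0.62],[20,[-0.01,-0.004,0],-0.62],[20,[-0.01,-0.004,0],-0.62],[20,[-0.01,-0.004,0],-0.62]]'
python3 -m crank '[[20,[0,0,0],-0.21],[20,[0,0,0],-0.21],[20,[0,0,0],-0.21],[20,[0,0,0],-0.21],[20,[0,0,0],-0.21]]'
python3 -c "
from h import *
plan(.566,-.3645,.06,74.3)"
```

```text
time: 20.05
tcp_pos: [0.5609, -0.3654, 0.2698]
orientation: [-2.767, -1.486, 0.002]
wrist_force: [0.2, -1.0, -3.1]
width: 0.0356
time: 20.47
tcp_pos: [0.5609, -0.3656, 0.27]
orientation: [-2.508, -1.891, 0.001]
wrist_force: [-0.7, -0.3, -3.5]
width: 0.0359
t20.5 grasp [ 0.5607 -0.3655  0.1067] yaw 74.02 w 35.9 tilt [-0.0009  0.0004] -> shift [0.0062, 0.0116, 0.1168] spin -0.0033 rows 1.1 j [0.32, 0.62, 0.24, 1.69, -0.18, 0.86, 1.93]
```

```bash
python3 -m crank '[[20,[0.007,0.012,0.04],-0.003],[20,[0.007,0.012,0.08],-0.003],[20,[0.007,0.012,0.117],-0.003],[20,[0.007,0.012,0.117],-0.003],[20,[0.007,0.012,0.117],-0.003]]'
python3 -c "
from h import *
plan(.566,-.3645,.038,74.3)
snap('wrist','w14.png'); snap('top','t14.png',(330,160,450,260),6);snap('scene','s14.png',(150,190,300,290),5)"
```

```text
time: 20.88
tcp_pos: [0.5663, -0.3638, 0.2218]
orientation: [-2.5, -1.898, 0.003]
wrist_force: [0.0, 0.4, -3.3]
width: 0.0359
t20.9 grasp [ 0.5658 -0.3635  0.0585] yaw 74.40 w 35.9 tilt [-0.0032  0.0013] -> shift [-0.002, 0.0, 0.0512] spin 0.0012 rows 0.5 j [0.32, 0.68, 0.22, 1.7, -0.2, 0.78, 1.94]
```

View pics/w14.png

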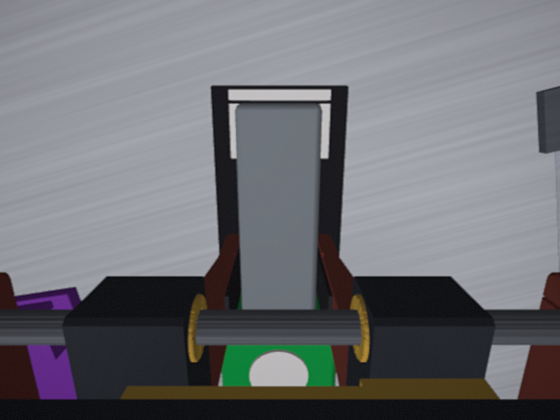

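View pics/s14.png

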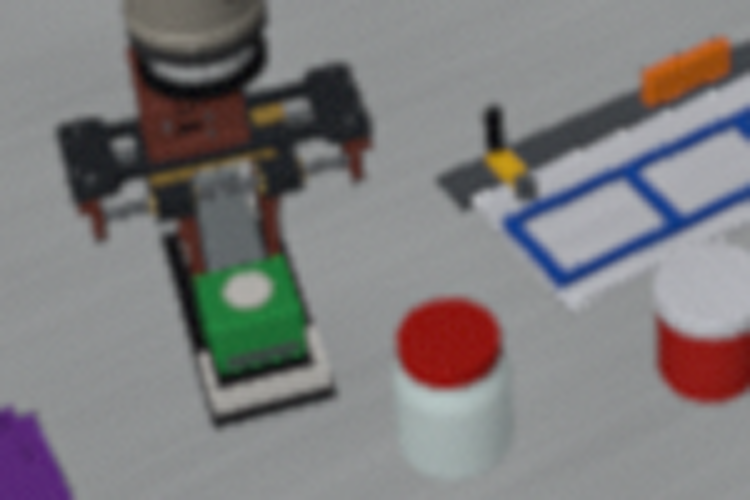

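```bash
python3 -m crank '[[20,[-0.002,0,0.02],0],[20,[-0.002,0,0.035],0],[20,[-0.002,0,0.045],0],[20,[-0.002,0,0.053],0],[20,[-0.002,0,0.053],0]]'
python3 -c "
from h import *
plan(.566,-.3645,.038,74.3)"
```

```text
time: 21.45
tcp_pos: [0.5663, -0.3649, 0.2016]
orientation: [-2.501, -1.899, 0.001]
wrist_force: [-0.5, -0.9, -4.3]
width: 0.0358
t21.4 grasp [ 0.5662 -0.3648  0.0383] yaw 74.42 w 35.8 tilt [-0.0008  0.0005] -> shift [0.0007, -0.0011, 0.0008] spin 0.0014 rows 0.0 j [0.33, 0.71, 0.21, 1.7, -0.21, 0.75, 1.94]
```

```bash
python3 -m crank '[[20,[0,0,0.003],0],[20,[0,0,0.003],0],[50,[0,0,0.003],0],[50,[0,0,0.003],0],[50,[0,0,0.003],0]]'
python3 -m crank '[[56,[0,0,0],0],[56,[0,0,-0.06],0],[56,[0,0,-0.15],0],[56,[0,0,-0.25],0],[56,[0,0,-0.25],0]]'
python3 -c "
from h import *
plan(.566,-.3645,.038,74.3); snap('top','t15.png',(330,160,450,260),6);snap('scene','s15.png',(150,190,300,290),5)"
```

```text
time: 21.87
tcp_pos: [0.5668, -0.3653, 0.202]
orientation: [2.501, 1.899, 0.001]
wrist_force: [-0.2, -0.1, 0.1]
width: 0.049
time: 22.28
tcp_pos: [0.5685, -0.367, 0.3097]
orientation: [2.493, 1.892, 0.008]
wrist_force: [1.5, -0.9, 1.1]
width: 0.0557
t22.3 grasp [ 0.5703 -0.368   0.1464] yaw 74.39 w 55.7 tilt [ 0.0111 -0.0062] -> shift [0.0051, -0.0111, 0.2708] spin 0.0010 rows 2.6 j [0.3, 0.58, 0.25, 1.65, -0.17, 0.92, 1.92]
```

View pics/s15.png

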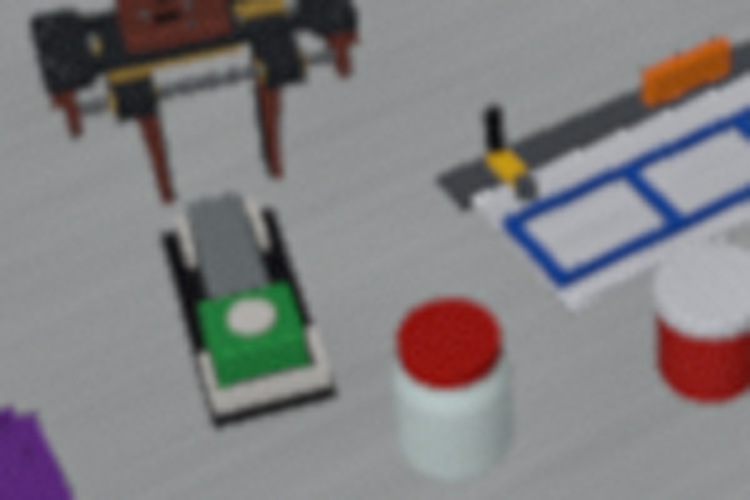

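```bash
python3 -c "
from h import *
plan(.55,.12,.24,0)"
python3 -m crank '[[80,[0,0,-0.2],0.3],[80,[0.3,-0.1,-0.25],0.6],[80,[0.6,-0.19,-0.25],0.8],[80,[0.9,-0.28,-0.25],0.8],[80,[0.9,-0.28,-0.25],0.8]]'
python3 -c "
from h import *
plan(.55,.12,.24,0)"
```

```text
t22.4 grasp [ 0.5678 -0.3658  0.1405] yaw 74.42 w 56.0 tilt [ 0.0043 -0.0021] -> shift [1.1575, -0.3659, -0.2515] spin 0.8660 rows 11.9 j [0.31, 0.58, 0.25, 1.66, -0.17, 0.92, 1.92]
time: 22.8
tcp_pos: [0.5605, -0.2028, 0.3765]
orientation: [-2.966, -1.033, 0.002]
wrist_force: [1.2, 0.5, 0.7]
width: 0.0798
t22.8 grasp [ 0.5603 -0.2027  0.2132] yaw 38.42 w 79.8 tilt [-0.0013  0.0007] -> shift [0.4808, -0.6487, -0.0665] spin 0.4470 rows 7.8 j [-0.07, 0.39, 0.41, 1.8, -0.18, 0.98, 1.08]
```

```bash
python3 -m crank '[[80,[0.48,-0.65,-0.06],0.44],[80,[0.48,-0.65,-0.06],0.44],[80,[0.48,-0.65,-0.06],0.44],[80,[0.48,-0.65,-0.06],0.44],[80,[0.48,-0.65,-0.06],0.44]]'
python3 -c "
from h import *
plan(.55,.12,.24,0)"
```

```text
time: 23.22
tcp_pos: [0.5527, -0.0098, 0.3905]
orientation: [3.138, 0.144, -0.003]
wrist_force: [0.3, -0.3, -0.3]
width: 0.0798
t23.2 grasp [ 0.5524 -0.0098  0.2272] yaw 5.25 w 79.8 tilt [-0.0022 -0.0004] -> shift [0.0229, -0.3236, -0.0321] spin 0.0611 rows 3.1 j [-0.49, 0.31, 0.48, 1.89, -0.17, 0.98, 0.17]
```

```bash
python3 -m crank '[[80,[-0.03,-0.34,-0.03],0.06],[80,[-0.03,-0.34,-0.03],0.06],[80,[-0.03,-0.34,-0.03],0.06],[80,[-0.03,-0.34,-0.03],0.06],[80,[-0.03,-0.34,-0.03],0.06]]'
python3 -m crank '[[80,[0,0,0],0],[80,[0,0,0],0],[80,[0,0,0],0]]'
python3 -c "
from h import *
o=env.get_obs();im=snap('wrist','w16.png');c=cam('wrist',o)
sh('tub',rects(im,brown,c,.043))
plan(.636,.32,.1,2.5)
for r in env.pinpoint('wrist','tub0'): print(np.round(r['position'],4),round(r['score'],2))"
```

```text
time: 23.63
tcp_pos: [0.5273, 0.1272, 0.4025]
orientation: [-3.141, -0.024, 0.003]
wrist_force: [0.8, -0.3, -0.7]
width: 0.0806
time: 23.88
tcp_pos: [0.5287, 0.1202, 0.4032]
orientation: [3.141, 0.006, -0.001]
wrist_force: [0.7, -0.3, -0.4]
width: 0.0799
tub c [ 0.3547 -0.0965] size [ 6.6 14.6] ang 50.9 px [136. 353.]
tub c [ 0.3753 -0.1032] size [19.8 45.5] ang 56.0 px [151. 361.]
tub c [0.5459 0.0082] size [12.5 75.4] ang 88.9 px [290. 270.]
tub c [0.6366 0.2841] size [ 6.9 44.3] ang 0.2 px [397.   3.]
tub c [0.4937 0.2659] size [44.  53.5] ang 103.2 px [240.  27.]
tub c [0.3656 0.266 ] size [44.2 47.5] ang 97.8 px [102.  25.]
t23.9 grasp [0.5287 0.1202 0.24  ] yaw 0.21 w 80.5 tilt [-0.0004 -0.0009] -> shift [0.2701, -0.4984, 0.3495] spin -0.0266 rows 6.4 j [-0.71, 0.27, 0.45, 1.9, -0.14, 1.0, -0.19]
[ 0.494   0.2731 -0.0014] 0.97
[ 0.3625  0.2784 -0.0024] 0.85
```

View pics/w16.png

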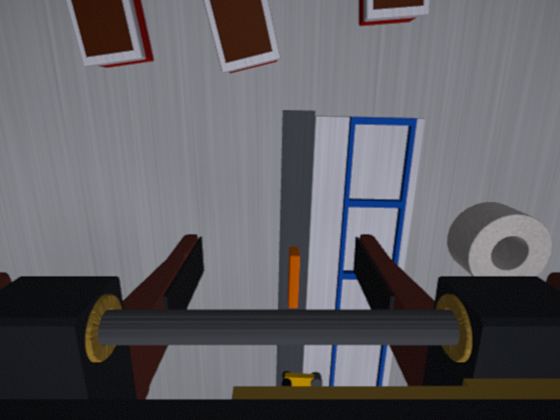

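```bash
python3 -m crank '[[85,[-0.02,-0.25,-0.03],0],[85,[-0.02,-0.25,-0.03],0],[85,[-0.02,-0.25,-0.03],0],[85,[-0.02,-0.25,-0.03],0]]'
python3 -m crank '[[85,[0,0,0],0],[85,[0,0,0],0],[85,[0,0,0],0]]'
python3 -c "
from h import *
o=env.get_obs();im=snap('wrist','w17.png');c=cam('wrist',o)
sh('tub',rects(im,brown,c,.043,(0,0,560,230)))
plan(.636,.32,.1,2.5)"
```

```text
time: 24.32
tcp_pos: [0.5191, 0.2271, 0.4158]
orientation: [-3.139, -0.021, -0.001]
wrist_force: [0.7, 0.5, -0.3]
width: 0.0847
time: 24.57
tcp_pos: [0.5202, 0.2202, 0.4155]
orientation: [3.141, 0.006, -0.0]
wrist_force: [-1.0, -0.1, 0.2]
width: 0.0851
tub c [0.4922 0.2723] size [43.8 65.9] ang 103.2 px [251. 127.]
tub c [0.3642 0.2756] size [44. 66.] ang 97.7 px [127. 123.]
tub c [0.6344 0.3155] size [44.2 66.1] ang 94.3 px [393.  83.]
t24.6 grasp [0.5201 0.2203 0.2522] yaw 0.23 w 84.8 tilt [-0.0001 -0.0006] -> shift [0.2906, -0.2481, 0.3804] spin -0.0264 rows 5.2 j [-0.85, 0.3, 0.41, 1.83, -0.14, 1.04, -0.37]
```

View pics/w17.png

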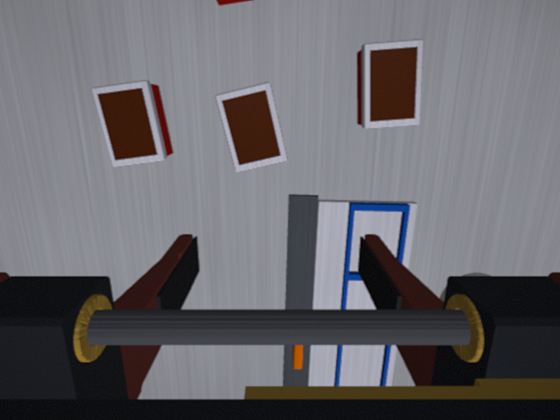

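```bash
python3 -c "
from h import *
plan(.6344,.3155,.1,4.3)"
python3 -m crank '[[87,[0.285,-0.235,0.2],-0.05],[87,[0.285,-0.235,0.3],-0.05],[87,[0.285,-0.235,0.38],-0.05],[87,[0.285,-0.235,0.38],-0.05],[87,[0.285,-0.235,0.38],-0.05]]'
python3 -m crank '[[87,[0,0,0],0],[87,[0,0,0],0]]'
python3 -c "
from h import *
plan(.6344,.3155,.036,4.3)
snap('wrist','w18.png')"
```

```text
t24.6 grasp [0.5201 0.2203 0.2522] yaw 0.23 w 84.8 tilt [-0.0001 -0.0006] -> shift [0.2866, -0.2369, 0.3804] spin -0.0474 rows 5.1 j [-0.85, 0.3, 0.41, 1.83, -0.14, 1.04, -0.37]
time: 25.03
tcp_pos: [0.6314, 0.314, 0.2673]
orientation: [3.139, 0.126, 0.001]
wrist_force: [0.7, -0.0, 1.3]
width: 0.0874
time: 25.2
tcp_pos: [0.6299, 0.3138, 0.265]
orientation: [3.135, 0.128, -0.008]
wrist_force: [-0.8, 0.3, 0.1]
width: 0.087
t25.2 grasp [0.6291 0.3131 0.1017] yaw 4.66 w 87.0 tilt [-0.0048 -0.004 ] -> shift [0.0124, -0.0039, 0.1642] spin 0.0042 rows 1.6 j [-0.77, 0.69, 0.33, 1.6, -0.26, 0.9, -0.26]
```

View pics/w18.png

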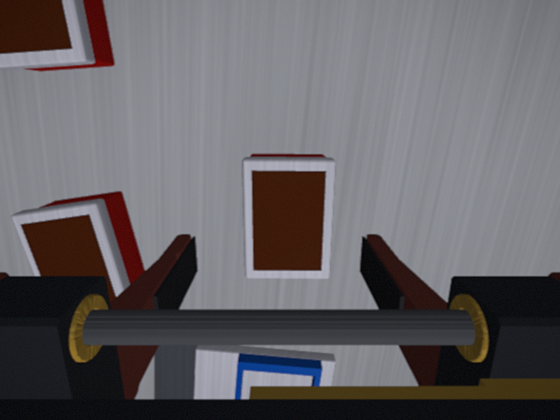

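```bash
python3 -c "
from h import *
o=env.get_obs();im=env.camera('wrist');c=cam('wrist',o)
sh('tub',rects(im,brown,c,.043,(200,100,350,300)))
print(w2px(c,[.6344,.3155,.043]), env.get_obs()['tcp_pos'])"
```

```text
tub c [0.6346 0.3158] size [44.6 66.7] ang 94.3 px [285. 218.]
[285.13524482 220.97875015] [0.63065249 0.31307789 0.27004608]
```

```bash
python3 -m crank '[[87,[0.01,-0.006,0.05],0.004],[87,[0.01,-0.006,0.1],0.004],[87,[0.01,-0.006,0.14],0.004],[87,[0.01,-0.006,0.165],0.004],[87,[0.01,-0.006,0.165],0.004]]'
python3 -c "
from h import *
plan(.6345,.3157,.036,4.3)"
```

```text
time: 25.72
tcp_pos: [0.6331, 0.3166, 0.2021]
orientation: [3.139, 0.119, -0.003]
wrist_force: [-0.5, -0.1, -0.1]
width: 0.087
t25.7 grasp [0.6328 0.3164 0.0388] yaw 4.34 w 87.0 tilt [-0.0017 -0.0008] -> shift [0.0034, 0.0024, 0.007] spin 0.0004 rows 0.1 j [-0.75, 0.77, 0.3, 1.62, -0.29, 0.81, -0.25]
```

```bash
python3 -m crank '[[87,[0.003,0.002,0.006],0],[50,[0.003,0.002,0.006],0],[50,[0.003,0.002,0.006],0],[50,[0.003,0.002,0.006],0],[50,[0.003,0.002,0.006],0]]' 30
python3 -m crank '[[50,[0,0,0],0],[50,[0,0,-0.03],0],[50,[0,0,-0.1],0],[50,[0,0,-0.15],0],[50,[0,0,-0.15],0]]'
python3 -c "
from h import *
plan(.6395,.1322,.1,-1)"
```

```text
time: 26.13
tcp_pos: [0.6353, 0.3168, 0.2011]
orientation: [-3.139, -0.12, -0.001]
wrist_force: [-0.6, 0.1, 0.9]
width: 0.0641
time: 26.55
tcp_pos: [0.6368, 0.3171, 0.2658]
orientation: [-3.136, -0.119, -0.011]
wrist_force: [0.8, -0.0, -0.8]
width: 0.0576
t26.6 grasp [0.6379 0.3177 0.1025] yaw 4.35 w 57.6 tilt [0.0068 0.0037] -> shift [-0.0284, 0.4615, 0.0045] spin 0.0622 rows 4.4 j [-0.77, 0.69, 0.33, 1.59, -0.27, 0.9, -0.27]
```

```bash
python3 -m crank '[[50,[-0.02,0.46,0],0.062],[50,[-0.02,0.46,0],0.062],[50,[-0.02,0.46,0],0.062],[50,[-0.02,0.46,0],0.062],[50,[-0.02,0.46,0],0.062]]'
python3 -m crank '[[50,[0,0,0],0],[50,[0,0,0],0],[50,[0,0,0],0]]'
python3 -c "
from h import *
plan(.6397,.1328,.1,-1);snap('wrist','w19.png')"
```

```text
time: 26.97
tcp_pos: [0.6408, 0.1248, 0.2603]
orientation: [3.137, -0.038, -0.001]
wrist_force: [0.3, -2.2, -1.5]
width: 0.0576
time: 27.22
tcp_pos: [0.6409, 0.1339, 0.2601]
orientation: [-3.14, 0.025, 0.001]
wrist_force: [0.0, -0.2, -1.8]
width: 0.0577
t27.2 grasp [0.6407 0.1341 0.0968] yaw -0.90 w 57.7 tilt [-0.0006  0.001 ] -> shift [-0.0028, 0.0028, -0.0081] spin 0.0012 rows 0.1 j [-0.55, 0.62, 0.35, 1.74, -0.28, 0.83, -0.08]
```

View pics/w19.png

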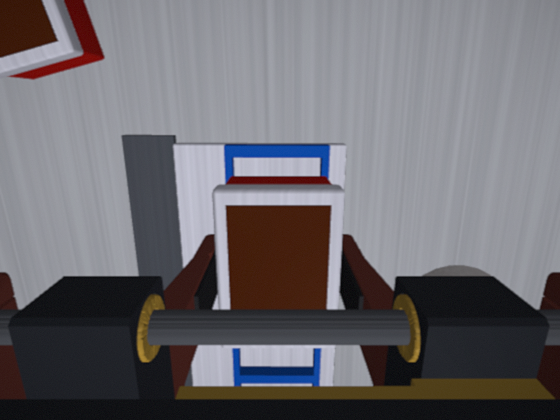

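```bash
python3 -m crank '[[50,[-0.003,0.003,0.03],0],[50,[-0.003,0.003,0.06],0],[50,[-0.003,0.003,0.08],0],[50,[-0.003,0.003,0.08],0],[50,[-0.003,0.003,0.08],0]]'
python3 -c "
from h import *
plan(.6397,.1330,.048,-1);snap('wrist','w20.png')"
```

```text
time: 27.68
tcp_pos: [0.6394, 0.1316, 0.2271]
orientation: [3.141, -0.026, -0.003]
wrist_force: [0.3, -0.5, -0.9]
width: 0.0577
t27.7 grasp [0.6391 0.1315 0.0638] yaw -0.94 w 57.7 tilt [-0.0022 -0.0008] -> shift [0.0007, -0.0035, 0.0394] spin 0.0006 rows 0.4 j [-0.54, 0.67, 0.34, 1.76, -0.3, 0.77, -0.07]
```

View pics/w20.png

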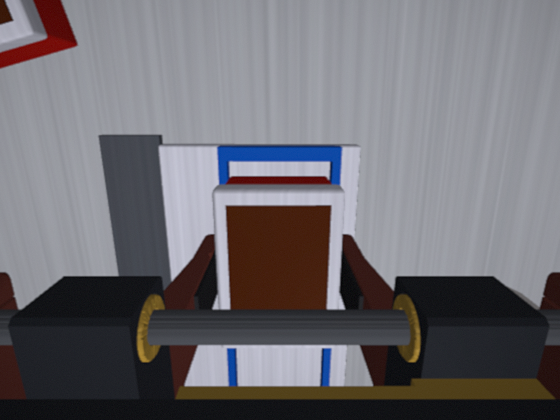

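Aligned: the tub spans px 215–343 and the rails 219–340. I'll lower it now.

```bash
python3 -m crank '[[50,[0.001,-0.003,0.01],0],[50,[0.001,-0.003,0.02],0],[50,[0.001,-0.003,0.03],0],[50,[0.001,-0.003,0.04],0],[50,[0.001,-0.003,0.041],0]]'
python3 -m crank '[[50,[0,0,0],0],[50,[0,0,0],0]]'
python3 -c "
from h import *
plan(.6397,.1330,.048,-1);print(env.get_obs()['wrist_force'])"
```

```text
time: 28.15
tcp_pos: [0.6399, 0.1325, 0.2111]
orientation: [3.141, -0.026, -0.002]
wrist_force: [-0.1, 0.2, -1.6]
width: 0.0575
time: 28.32
tcp_pos: [0.6403, 0.1325, 0.212]
orientation: [3.141, -0.027, 0.0]
wrist_force: [0.1, 0.1, -1.3]
width: 0.0577
t28.3 grasp [0.6403 0.1325 0.0487] yaw -0.97 w 57.7 tilt [ 0. -0.] -> shift [-0.0016, -0.0012, 0.0018] spin 0.0003 rows 0.0 j [-0.53, 0.69, 0.33, 1.76, -0.31, 0.75, -0.06]
[ 0.14959402  0.14235646 -1.26494069]
```

```bash
python3 -m crank '[[50,[0,0,0.003],0],[50,[0,0,0.003],0],[74,[0,0,0.003],0],[74,[0,0,0.003],0],[74,[0,0,0.003],0]]'
python3 -m crank '[[74,[0,0,-0.03],0],[74,[0,0,-0.1],0],[80,[0,0,-0.2],0],[85,[-0.05,-0.1,-0.3],0],[85,[-0.1,-0.2,-0.36],0]]'
python3 -c "
from h import *
plan(.51,.215,.25,0)"
```

```text
time: 28.73
tcp_pos: [0.6405, 0.1326, 0.2111]
orientation: [-3.141, 0.027, -0.001]
wrist_force: [-0.2, 0.2, 1.0]
width: 0.0728
time: 29.15
tcp_pos: [0.6129, 0.1896, 0.3448]
orientation: [3.141, -0.037, 0.008]
wrist_force: [-0.0, 1.0, -0.4]
width: 0.0846
t29.1 grasp [0.6137 0.1896 0.1815] yaw -1.35 w 84.6 tilt [ 0.0049 -0.0001] -> shift [-0.2579, -0.0573, -0.1725] spin -0.0157 rows 3.0 j [-0.69, 0.5, 0.4, 1.72, -0.23, 0.96, -0.22]
```

```bash
python3 -c "
from h import *
plan(.4922,.2723,.12,13.2)"
python3 -m crank '[[87,[-0.30,-0.2,0.1],-0.17],[87,[-0.30,-0.2,0.14],-0.17],[87,[-0.30,-0.2,0.15],-0.17],[87,[-0.30,-0.2,0.15],-0.17],[87,[-0.30,-0.2,0.15],-0.17]]'
python3 -m crank '[[87,[0,0,0],0],[87,[0,0,0],0],[87,[0,0,0],0]]'
python3 -c "
from h import *
o=env.get_obs();im=snap('wrist','w21.png');c=cam('wrist',o)
sh('tub',rects(im,brown,c,.043,(0,0,560,300)))
snap('top','t21.png',(75,150,335,290),3)
plan(.4922,.2723,.037,13.2)"
```

```text
t29.1 grasp [0.6137 0.1896 0.1815] yaw -1.35 w 84.6 tilt [ 0.0049 -0.0001] -> shift [-0.3074, -0.1995, 0.1523] spin -0.1693 rows 3.8 j [-0.69, 0.5, 0.4, 1.72, -0.23, 0.96, -0.22]
time: 29.57
tcp_pos: [0.4871, 0.2786, 0.2786]
orientation: [-3.117, -0.386, 0.011]
wrist_force: [-0.8, 0.3, -0.2]
width: 0.087
time: 29.82
tcp_pos: [0.4945, 0.2736, 0.2817]
orientation: [-3.119, -0.37, -0.004]
wrist_force: [1.3, -0.0, -0.1]
width: 0.0869
tub c [0.4921 0.2725] size [44.6 66.6] ang 103.2 px [274. 216.]
tub c [0.3642 0.2758] size [44.8 66.7] ang 97.6 px [ 88. 168.]
tub c [0.4821 0.406 ] size [ 4.8 44.6] ang 13.5 px [311.   2.]
t29.9 grasp [0.4946 0.2736 0.1181] yaw 13.50 w 86.6 tilt [0.0017 0.0005] -> shift [-0.0062, 0.0019, 0.2027] spin 0.0035 rows 1.9 j [-0.85, 0.46, 0.3, 1.95, -0.19, 0.76, -0.21]
```

View pics/w21.png

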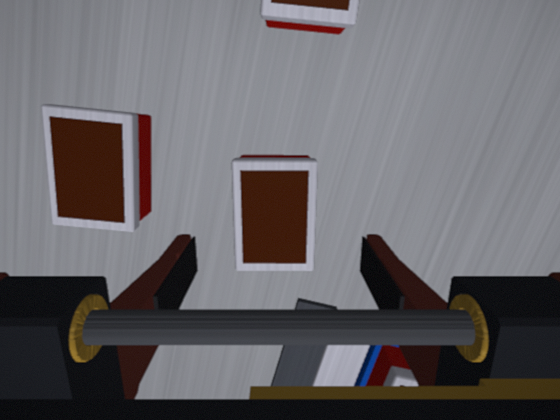

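View pics/t21.png

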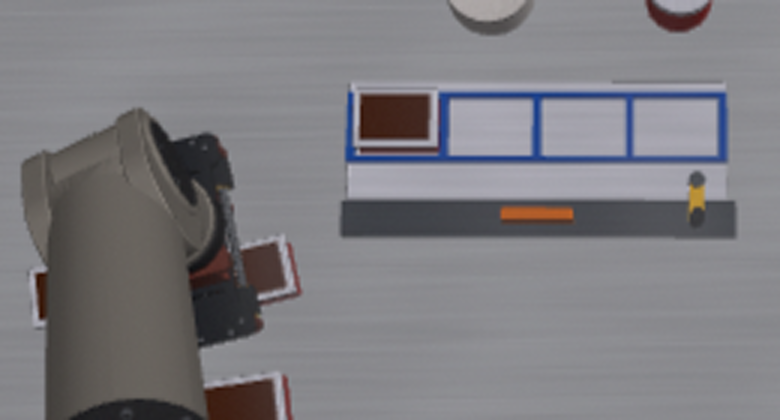

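```bash
python3 -m crank '[[87,[-0.006,0.002,0.07],0.003],[87,[-0.006,0.002,0.14],0.003],[87,[-0.006,0.002,0.18],0.003],[87,[-0.006,0.002,0.202],0.003],[87,[-0.006,0.002,0.202],0.003]]'
python3 -m crank '[[87,[0,0,0],0],[50,[0,0,0],0],[50,[0,0,0],0],[50,[0,0,0],0],[50,[0,0,0],0]]'
python3 -c "
from h import *
plan(.4922,.2723,.037,13.2)"
python3 -m crank '[[50,[0,0,0],0],[50,[0,0,-0.03],0],[50,[0,0,-0.1],0],[50,[0,0,-0.16],0],[50,[0,0,-0.16],0]]'
python3 -c "
from h import *
plan(.6380,.0405,.1,-1)"
```

```text
time: 30.33
tcp_pos: [0.4909, 0.2723, 0.1983]
orientation: [3.119, 0.364, -0.003]
wrist_force: [-0.7, -0.3, -0.3]
width: 0.0872
time: 30.75
tcp_pos: [0.491, 0.2734, 0.2005]
orientation: [-3.119, -0.366, -0.002]
wrist_force: [-0.0, -0.2, -0.0]
width: 0.064
t30.8 grasp [0.4912 0.2735 0.0372] yaw 13.39 w 64.0 tilt [0.0011 0.0009] -> shift [0.0022, 0.0033, 0.0006] spin 0.0022 rows 0.0 j [-0.81, 0.58, 0.25, 1.99, -0.24, 0.6, -0.17]
time: 31.17
tcp_pos: [0.4924, 0.2737, 0.2685]
orientation: [-3.117, -0.365, -0.01]
wrist_force: [1.2, 1.0, -0.8]
width: 0.0578
t31.2 grasp [0.4933 0.2744 0.1052] yaw 13.35 w 57.8 tilt [0.0057 0.0041] -> shift [0.2196, 0.6514, 0.0127] spin 0.1669 rows 6.6 j [-0.85, 0.48, 0.29, 1.96, -0.2, 0.73, -0.2]
```

```bash
python3 -m crank '[[50,[0.22,0.65,-0.03],0.166],[50,[0.22,0.65,-0.03],0.166],[50,[0.22,0.65,-0.03],0.166],[50,[0.22,0.65,-0.03],0.166],[50,[0.22,0.65,-0.03],0.166]]'
python3 -c "
from h import *
plan(.6384,.0411,.1,-1)"
```

```text
time: 31.58
tcp_pos: [0.6017, 0.0953, 0.2729]
orientation: [3.141, -0.023, -0.001]
wrist_force: [0.8, 0.3, -1.0]
width: 0.0575
t31.6 grasp [0.6016 0.0953 0.1096] yaw -0.84 w 57.5 tilt [-0.0006 -0.0001] -> shift [0.0937, 0.1341, 0.024] spin 0.0018 rows 1.6 j [-0.53, 0.54, 0.37, 1.85, -0.26, 0.8, -0.04]
```

```bash
python3 -m crank '[[50,[0.092,0.134,0],0.002],[50,[0.092,0.134,0],0.002],[50,[0.092,0.134,0.05],0.002],[50,[0.092,0.134,0.1],0.002],[50,[0.092,0.134,0.12],0.002]]'
python3 -m crank '[[50,[0,0,0],0],[50,[0,0,0],0]]'
python3 -c "
from h import *
plan(.6384,.0411,.048,-1);snap('wrist','w22.png')"
```

```text
time: 32.0
tcp_pos: [0.6362, 0.0421, 0.2223]
orientation: [3.141, -0.03, -0.006]
wrist_force: [-0.2, 0.3, -1.3]
width: 0.0579
time: 32.17
tcp_pos: [0.637, 0.0431, 0.2247]
orientation: [3.141, -0.028, -0.002]
wrist_force: [0.5, 0.4, -1.9]
width: 0.058
t32.2 grasp [0.6368 0.0431 0.0614] yaw -1.02 w 58.0 tilt [-0.0012 -0.0001] -> shift [0.0035, 0.005, 0.0335] spin -0.0002 rows 0.3 j [-0.41, 0.65, 0.34, 1.79, -0.3, 0.75, 0.07]
```

View pics/w22.png

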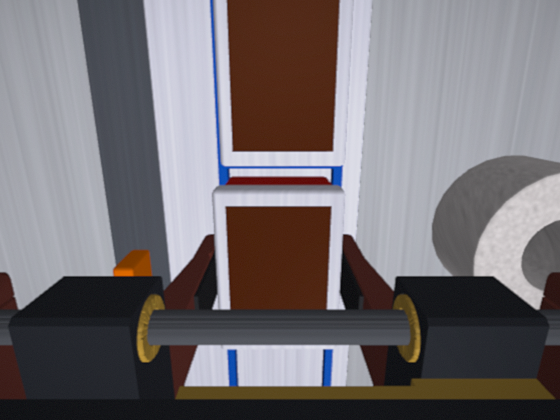

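```bash
python3 -m crank '[[50,[0.004,0.005,0],0],[50,[0.004,0.005,0.01],0],[50,[0.004,0.005,0.02],0],[50,[0.004,0.005,0.03],0],[50,[0.004,0.005,0.035],0]]'
python3 -m crank '[[50,[0,0,0],0],[50,[0,0,0],0]]'
python3 -c "
from h import *
plan(.6384,.0411,.048,-1);print(env.get_obs()['wrist_force'])"
```

```text
time: 32.63
tcp_pos: [0.6386, 0.0408, 0.2103]
orientation: [3.141, -0.029, -0.001]
wrist_force: [-6.1, -1.0, 24.7]
width: 0.0571
time: 32.8
tcp_pos: [0.6388, 0.0407, 0.2106]
orientation: [3.141, -0.029, -0.0]
wrist_force: [0.9, 0.1, -0.6]
width: 0.058
t32.8 grasp [0.6388 0.0407 0.0473] yaw -1.05 w 58.0 tilt [-0.0003 -0.0001] -> shift [-0.001, -0.0009, -0.0016] spin -0.0005 rows 0.0 j [-0.4, 0.67, 0.33, 1.8, -0.31, 0.73, 0.08]
[ 0.87047485  0.1127879  -0.61083913]
```

```bash
python3 -m crank '[[50,[0,0,0.002],0],[74,[0,0,0.002],0],[74,[0,0,0.002],0],[74,[0,0,0.002],0],[74,[0,0,0],0]]'
python3 -m crank '[[74,[0,0,-0.03],0],[74,[0,0,-0.1],0],[80,[0,0,-0.2],0],[85,[-0.1,-0.1,-0.25],0],[85,[-0.2,-0.2,-0.25],0]]'
python3 -c "
from h import *
snap('top','t23.png',(185,165,335,235),5)
plan(.3642,.2758,.12,7.6)"
```

```text
time: 33.22
tcp_pos: [0.6388, 0.0406, 0.2107]
orientation: [3.141, -0.029, -0.0]
wrist_force: [0.6, -0.4, -0.1]
width: 0.074
time: 33.63
tcp_pos: [0.5847, 0.0968, 0.313]
orientation: [-3.14, 0.038, -0.014]
wrist_force: [-0.1, 1.4, -0.4]
width: 0.0842
t33.7 grasp [0.5783 0.1068 0.1474] yaw -0.74 w 85.1 tilt [-0.0008  0.0056] -> shift [-0.541, -0.4174, 0.0713] spin -0.0970 rows 6.6 j [-0.58, 0.46, 0.38, 1.88, -0.23, 0.85, -0.09]
```

View pics/t23.png

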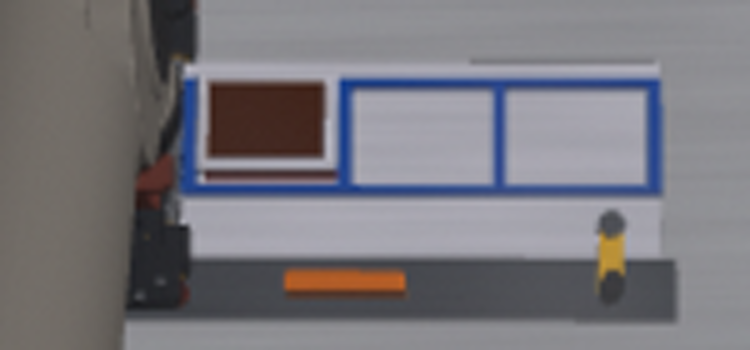

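```bash
python3 -m crank '[[87,[-0.54,-0.42,0.03],-0.097],[87,[-0.54,-0.42,0.03],-0.097],[87,[-0.54,-0.42,0.05],-0.097],[87,[-0.54,-0.42,0.06],-0.097],[87,[-0.54,-0.42,0.06],-0.097]]'
python3 -m crank '[[87,[-0.16,-0.1,0.01],0],[87,[-0.16,-0.1,0.01],0],[87,[-0.14,-0.08,0.01],0],[87,[-0.14,-0.08,0.01],0]]'
python3 -c "
from h import *
plan(.3642,.2758,.12,7.6)"
```

```text
time: 34.1
tcp_pos: [0.4199, 0.23, 0.2923]
orientation: [-3.134, -0.199, -0.001]
wrist_force: [1.1, 0.9, 0.6]
width: 0.0871
time: 34.43
tcp_pos: [0.3609, 0.2545, 0.2882]
orientation: [-3.134, -0.205, -0.001]
wrist_force: [1.2, 0.1, 0.7]
width: 0.0873
t34.4 grasp [0.361  0.2546 0.1249] yaw 7.49 w 87.3 tilt [0.0003 0.0005] -> shift [0.0151, -0.0518, 0.0123] spin -0.0013 rows 0.5 j [-1.02, 0.27, 0.31, 2.22, -0.13, 0.67, -0.49]
```

```bash
python3 -m crank '[[87,[0.015,-0.052,0],0],[87,[0.015,-0.052,0.01],0],[87,[0.015,-0.052,0.01],0],[87,[0.015,-0.052,0.01],0]]'
python3 -c "
from h import *
o=env.get_obs();im=snap('wrist','w24.png');c=cam('wrist',o)
sh('tub',rects(im,brown,c,.043,(0,0,560,300)))
plan(.3642,.2758,.037,7.6)"
```

```text
time: 34.77
tcp_pos: [0.3655, 0.2743, 0.2835]
orientation: [3.134, 0.197, -0.0]
wrist_force: [-0.0, -1.2, -1.0]
width: 0.0873
tub c [0.364  0.2757] size [44.5 66.6] ang 97.7 px [276. 212.]
tub c [0.4802 0.4148] size [19. 45.] ang 8.1 px [499.  17.]
t34.8 grasp [0.3654 0.274  0.1202] yaw 7.18 w 87.1 tilt [-0.0003 -0.0009] -> shift [-0.0025, -0.0046, 0.208] spin -0.0049 rows 2.0 j [-1.04, 0.3, 0.3, 2.19, -0.14, 0.67, -0.51]
```

View pics/w24.png

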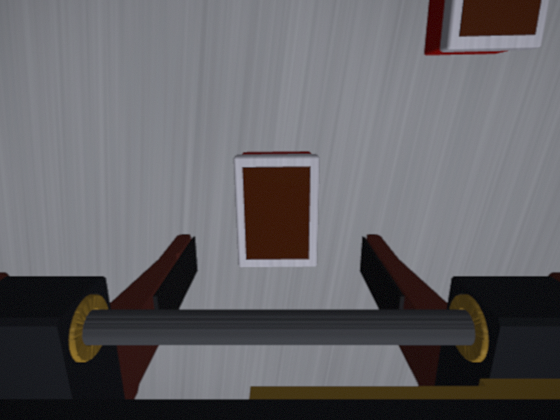

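```bash
python3 -m crank '[[87,[-0.003,-0.004,0.07],-0.004],[87,[-0.003,-0.004,0.14],-0.004],[87,[-0.003,-0.004,0.19],-0.004],[87,[-0.003,-0.004,0.208],-0.004],[87,[-0.003,-0.004,0.208],-0.004]]'
python3 -m crank '[[87,[0,0,0],0],[50,[0,0,0],0],[50,[0,0,0],0],[50,[0,0,0],0],[50,[0,0,0],0]]'
python3 -c "
from h import *
plan(.3642,.2758,.037,7.6)"
python3 -m crank '[[50,[0,0,0],0],[50,[0,0,-0.03],0],[50,[0,0,-0.1],0],[50,[0,0,-0.2],0],[50,[0,0,-0.2],0]]'
python3 -c "
from h import *
plan(.6366,-.0509,.12,-1)"
```

```text
time: 35.23
tcp_pos: [0.3634, 0.2755, 0.1992]
orientation: [3.132, 0.207, -0.004]
wrist_force: [0.6, -0.7, 0.5]
width: 0.0875
time: 35.65
tcp_pos: [0.3638, 0.2769, 0.2011]
orientation: [-3.134, -0.209, -0.002]
wrist_force: [-0.2, -1.0, -0.3]
width: 0.0638
t35.6 grasp [0.3639 0.2771 0.0378] yaw 7.63 w 63.8 tilt [0.0009 0.001 ] -> shift [0.0006, 0.0029, 0.002] spin 0.0003 rows 0.0 j [-0.98, 0.46, 0.23, 2.23, -0.23, 0.47, -0.44]
time: 36.07
tcp_pos: [0.3653, 0.2777, 0.2855]
orientation: [-3.129, -0.207, -0.01]
wrist_force: [0.6, 1.0, -1.2]
width: 0.0576
t36.1 grasp [0.3663 0.2788 0.1222] yaw 7.58 w 57.6 tilt [0.0057 0.0065] -> shift [0.5638, 0.9038, 0.0041] spin 0.0998 rows 10.2 j [-1.05, 0.3, 0.31, 2.19, -0.15, 0.67, -0.51]
```

```bash
python3 -m crank '[[50,[0.56,0.9,0],0.1],[50,[0.56,0.9,0],0.1],[50,[0.56,0.9,0],0.1],[50,[0.56,0.9,0],0.1],[50,[0.56,0.9,0],0.1]]'
python3 -c "
from h import *
plan(.6366,-.0509,.12,-1)"
```

```text
time: 36.48
tcp_pos: [0.4969, 0.1145, 0.2803]
orientation: [-3.141, 0.025, 0.0]
wrist_force: [1.2, 0.1, -1.9]
width: 0.0574
t36.5 grasp [0.4969 0.1145 0.117 ] yaw -0.92 w 57.4 tilt [-0.      0.0002] -> shift [0.3559, 0.4078, -0.0077] spin 0.0009 rows 5.2 j [-0.66, 0.39, 0.38, 2.08, -0.22, 0.71, -0.15]
```

```bash
python3 -m crank '[[50,[0.36,0.41,0],0],[50,[0.36,0.41,0],0],[50,[0.36,0.41,0],0],[50,[0.36,0.41,0],0],[50,[0.36,0.41,0],0]]'
python3 -m crank '[[50,[0,0,0],0],[50,[0,0,0],0]]'
python3 -c "
from h import *
plan(.6368,-.0507,.064,-1)"
```

```text
time: 36.9
tcp_pos: [0.6318, -0.0445, 0.2798]
orientation: [-3.141, 0.026, 0.001]
wrist_force: [1.7, 0.2, -1.3]
width: 0.0576
time: 37.07
tcp_pos: [0.6315, -0.0458, 0.2798]
orientation: [3.14, -0.034, -0.0]
wrist_force: [0.2, 0.8, -1.8]
width: 0.058
t37.1 grasp [ 0.6315 -0.0461  0.1165] yaw -1.23 w 58.0 tilt [-0.     -0.0016] -> shift [0.0135, 0.0117, 0.1312] spin -0.0027 rows 1.3 j [-0.31, 0.57, 0.39, 1.78, -0.27, 0.84, 0.19]
```

```bash
python3 -m crank '[[50,[0.013,0.012,0],-0.003],[50,[0.013,0.012,0.05],-0.003],[50,[0.013,0.012,0.1],-0.003],[50,[0.013,0.012,0.13],-0.003],[50,[0.013,0.012,0.13],-0.003]]'
python3 -m crank '[[50,[0,0,0],0],[50,[0,0,0],0]]'
python3 -c "
from h import *
plan(.6368,-.0507,.048,-1);snap('wrist','w25.png')"
```

```text
time: 37.48
tcp_pos: [0.6345, -0.0459, 0.2255]
orientation: [-3.141, 0.016, 0.009]
wrist_force: [-0.8, -0.1, -2.0]
width: 0.0578
time: 37.65
tcp_pos: [0.6364, -0.0472, 0.2292]
orientation: [-3.141, 0.018, -0.002]
wrist_force: [0.3, -1.0, -0.8]
width: 0.0577
t37.6 grasp [ 0.6366 -0.0472  0.0659] yaw -0.66 w 57.7 tilt [0.001  0.0001] -> shift [0.0011, 0.0087, 0.0449] spin 0.0039 rows 0.4 j [-0.28, 0.64, 0.35, 1.8, -0.31, 0.76, 0.22]
```

View pics/w25.png

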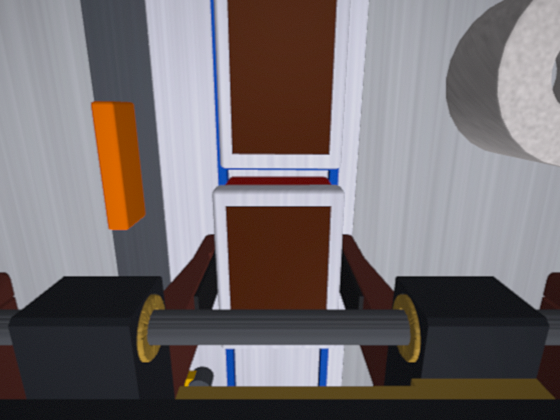

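```bash
python3 -m crank '[[50,[0.001,0.008,0],0.003],[50,[0.001,0.008,0],0.003],[50,[0.001,0.008,0],0.003]]'
python3 -c "
from h import *
plan(.6368,-.0507,.048,-1)"
```

```text
time: 37.95
tcp_pos: [0.6367, -0.0513, 0.2291]
orientation: [3.141, -0.028, 0.002]
wrist_force: [0.1, -1.2, -0.7]
width: 0.0577
t38.0 grasp [ 0.6368 -0.0514  0.0658] yaw -1.00 w 57.7 tilt [ 0.0011 -0.0002] -> shift [0.0003, -0.0016, 0.0445] spin -0.0000 rows 0.4 j [-0.27, 0.65, 0.35, 1.79, -0.31, 0.76, 0.23]
```

```bash
python3 -m crank '[[50,[0,-0.001,0.01],0],[50,[0,-0.001,0.02],0],[50,[0,-0.001,0.03],0],[50,[0,-0.001,0.038],0],[50,[0,-0.001,0.043],0]]'
python3 -m crank '[[50,[0,0,0],0],[50,[0,0,0],0]]'
python3 -c "
from h import *
plan(.6368,-.0507,.048,-1);print(env.get_obs()['wrist_force'])"
```

```text
time: 38.37
tcp_pos: [0.6362, -0.0505, 0.2109]
orientation: [-3.141, 0.026, 0.002]
wrist_force: [-8.4, 2.2, 22.7]
width: 0.0576
time: 38.53
tcp_pos: [0.6365, -0.0506, 0.211]
orientation: [3.141, -0.027, -0.0]
wrist_force: [-0.2, -0.2, -0.4]
width: 0.0575
t38.5 grasp [ 0.6364 -0.0506  0.0477] yaw -0.97 w 57.5 tilt [-0.0001 -0.0001] -> shift [0.0008, 0.0003, -0.0008] spin 0.0003 rows 0.0 j [-0.26, 0.67, 0.34, 1.8, -0.32, 0.73, 0.23]
[-0.1663237  -0.1934772  -0.38225135]
```

Seated by height. I'll release it and go for the last tub.

```bash
python3 -m crank '[[50,[0,0,0.002],0],[74,[0,0,0.002],0],[74,[0,0,0.002],0],[74,[0,0,0.002],0],[74,[0,0,0],0]]'
python3 -m crank '[[74,[0,0,-0.03],0],[74,[0,0,-0.1],0],[80,[0,0,-0.2],0],[85,[-0.05,-0.1,-0.27],0],[85,[-0.1,-0.2,-0.3],0]]'
python3 -m crank '[[85,[-0.27,-1,0],-0.1],[85,[-0.27,-1,0],-0.1],[85,[-0.27,-1,0],-0.1],[85,[-0.27,-1,0],-0.1],[85,[-0.27,-1,0],-0.1]]'
python3 -c "
from h import *
plan(.48,.37,.2,8)"
```

```text
time: 38.95
tcp_pos: [0.6365, -0.0505, 0.2111]
orientation: [3.141, -0.026, -0.0]
wrist_force: [0.7, 0.7, -0.1]
width: 0.0738
time: 39.37
tcp_pos: [0.6053, 0.0142, 0.3309]
orientation: [3.14, -0.037, 0.011]
wrist_force: [-0.0, 1.8, -0.0]
width: 0.0846
time: 39.78
tcp_pos: [0.5525, 0.2207, 0.3277]
orientation: [-3.134, -0.208, -0.002]
wrist_force: [0.3, 0.2, -0.9]
width: 0.0849
t39.8 grasp [0.5527 0.2208 0.1644] yaw 7.60 w 84.9 tilt [0.0012 0.0007] -> shift [-0.1301, -0.3941, -0.089] spin -0.0046 rows 4.1 j [-0.75, 0.44, 0.34, 1.84, -0.19, 0.88, -0.18]
```

```bash
python3 -m crank '[[87,[-0.13,-0.39,-0.05],0],[87,[-0.13,-0.39,-0.05],0],[87,[-0.13,-0.39,-0.05],0],[87,[-0.13,-0.39,-0.05],0],[87,[-0.13,-0.39,-0.05],0]]'
python3 -m crank '[[87,[0,0,0],0],[87,[0,0,0],0],[87,[0,0,0],0]]'
python3 -c "
from h import *
o=env.get_obs();im=snap('wrist','w26.png');c=cam('wrist',o)
L=rects(im,brown,c,.043,(0,0,560,300));sh('tub',L)
b=min(L,key=lambda q:abs(q['size'][1]-66));plan(*b['c'],.1,b['ang']-90)"
```

```text
time: 40.2
tcp_pos: [0.4759, 0.376, 0.348]
orientation: [-3.127, -0.228, 0.001]
wrist_force: [-0.4, 0.5, -0.6]
width: 0.0868
time: 40.45
tcp_pos: [0.482, 0.3649, 0.3467]
orientation: [3.134, 0.205, 0.001]
wrist_force: [-0.6, -0.2, 0.6]
width: 0.0869
tub c [0.4771 0.4389] size [44.3 66.5] ang 98.4 px [284. 104.]
t40.5 grasp [0.4821 0.3647 0.1833] yaw 7.44 w 87.0 tilt [ 0.0004 -0.0008] -> shift [0.0116, -0.1854, 0.2081] spin -0.0106 rows 2.7 j [-0.99, 0.43, 0.32, 1.8, -0.16, 0.93, -0.47]
```

View pics/w26.png

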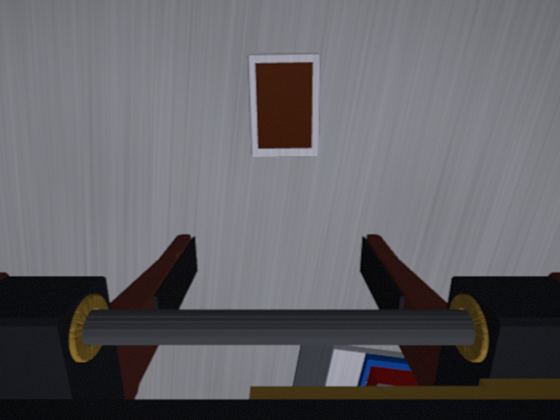

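```bash
python3 -m crank '[[87,[0.012,-0.185,0.05],-0.01],[87,[0.012,-0.185,0.1],-0.01],[87,[0.012,-0.185,0.2],-0.01],[87,[0.012,-0.185,0.2],-0.01],[87,[0.012,-0.185,0.2],-0.01]]'
python3 -m crank '[[87,[0,0,0],0],[87,[0,0,0],0],[87,[0,0,0],0]]'
python3 -c "
from h import *
o=env.get_obs();im=env.camera('wrist');c=cam('wrist',o)
L=rects(im,brown,c,.043,(0,0,560,300));sh('tub',L)
b=min(L,key=lambda q:abs(q['size'][1]-66));plan(*b['c'],.037,b['ang']-90)"
```

```text
time: 40.92
tcp_pos: [0.4761, 0.4388, 0.2644]
orientation: [3.128, 0.229, -0.006]
wrist_force: [-0.1, 1.4, -0.4]
width: 0.087
time: 41.17
tcp_pos: [0.4773, 0.4399, 0.2689]
orientation: [-3.131, -0.229, -0.005]
wrist_force: [0.1, 0.0, 1.0]
width: 0.0868
tub c [0.477  0.4392] size [44.6 66.6] ang 98.3 px [277. 223.]
t41.2 grasp [0.4773 0.4405 0.1053] yaw 8.39 w 87.1 tilt [0.0023 0.0023] -> shift [-0.0006, 0.0028, 0.1707] spin 0.0010 rows 1.6 j [-1.04, 0.59, 0.27, 1.75, -0.21, 0.83, -0.52]
```

```bash
python3 -m crank '[[87,[0,0.003,0.06],0],[87,[0,0.003,0.11],0],[87,[0,0.003,0.15],0],[87,[0,0.003,0.17],0],[87,[0,0.003,0.17],0]]'
python3 -m crank '[[87,[0,0,0],0],[50,[0,0,0],0],[50,[0,0,0],0],[50,[0,0,0],0],[50,[0,0,0],0]]'
python3 -c "
from h import *
plan(.477,.4392,.037,8.3)"
python3 -m crank '[[50,[0,0,0],0],[50,[0,0,-0.03],0],[50,[0,0,-0.1],0],[50,[0,0,-0.2],0],[50,[0,0,-0.2],0]]'
python3 -c "
from h import *
plan(.58,.1,.12,-1)"
```

```text
time: 41.63
tcp_pos: [0.4758, 0.439, 0.1975]
orientation: [3.132, 0.232, -0.002]
wrist_force: [-0.4, 0.0, 0.1]
width: 0.0867
time: 42.05
tcp_pos: [0.4763, 0.4397, 0.1992]
orientation: [-3.132, -0.232, -0.001]
wrist_force: [-0.7, 0.0, -0.6]
width: 0.0638
t42.0 grasp [0.4764 0.4399 0.0359] yaw 8.49 w 63.8 tilt [0.0008 0.0009] -> shift [0.0015, 0.0016, -0.0029] spin 0.0022 rows 0.0 j [-1.01, 0.69, 0.24, 1.77, -0.23, 0.71, -0.5]
time: 42.47
tcp_pos: [0.4784, 0.4409, 0.2861]
orientation: [-3.126, -0.231, -0.013]
wrist_force: [1.3, 0.7, 0.1]
width: 0.0579
t42.5 grasp [0.4796 0.4422 0.1228] yaw 8.44 w 57.9 tilt [0.0074 0.008 ] -> shift [0.1262, 0.8803, 0.0022] spin 0.1098 rows 8.5 j [-1.04, 0.57, 0.28, 1.74, -0.2, 0.85, -0.52]
```

```bash
python3 -m crank '[[50,[0.126,0.88,0],0.11],[50,[0.126,0.88,0],0.11],[50,[0.126,0.88,0],0.11],[50,[0.126,0.88,0],0.11],[50,[0.126,0.88,0],0.11]]'
python3 -c "
from h import *
plan(.635,-.1430,.12,-1)"
```

```text
time: 42.88
tcp_pos: [0.5359, 0.2381, 0.2793]
orientation: [-3.141, 0.026, -0.001]
wrist_force: [0.2, -0.3, -1.5]
width: 0.0579
t42.9 grasp [0.5361 0.2382 0.116 ] yaw -0.94 w 57.9 tilt [0.0007 0.0005] -> shift [0.2633, 0.9487, -0.0104] spin 0.0007 rows 9.4 j [-0.78, 0.5, 0.34, 1.9, -0.23, 0.78, -0.34]
```

```bash
python3 -m crank '[[50,[0.263,0.95,-0.01],0],[50,[0.263,0.95,-0.01],0],[50,[0.263,0.95,-0.01],0],[50,[0.263,0.95,-0.01],0],[50,[0.263,0.95,-0.01],0]]'
python3 -c "
from h import *
plan(.635,-.1430,.12,-1)"
```

```text
time: 43.3
tcp_pos: [0.5881, 0.0362, 0.2814]
orientation: [-3.141, 0.026, -0.001]
wrist_force: [1.3, 1.2, -0.7]
width: 0.0577
t43.3 grasp [0.5883 0.0363 0.1181] yaw -0.96 w 57.7 tilt [0.0009 0.0004] -> shift [0.1247, 0.4461, -0.0048] spin 0.0005 rows 4.4 j [-0.44, 0.5, 0.35, 1.89, -0.24, 0.79, 0.03]
```

```bash
python3 -m crank '[[50,[0.125,0.446,0],0],[50,[0.125,0.446,0],0],[50,[0.125,0.446,0],0],[50,[0.125,0.446,0],0],[50,[0.125,0.446,0],0]]'
python3 -m crank '[[50,[0,0,0.04],0],[50,[0,0,0.08],0],[50,[0,0,0.12],0],[50,[0,0,0.13],0],[50,[0,0,0.13],0]]'
python3 -m crank '[[50,[0,0,0],0],[50,[0,0,0],0]]'
python3 -c "
from h import *
plan(.6352,-.1430,.048,-1);snap('wrist','w27.png')"
```

```text
time: 43.72
tcp_pos: [0.6348, -0.148, 0.2819]
orientation: [3.138, -0.036, 0.003]
wrist_force: [-0.8, -0.6, -1.1]
width: 0.0575
time: 44.13
tcp_pos: [0.6344, -0.1408, 0.2278]
orientation: [-3.141, 0.026, 0.004]
wrist_force: [0.1, -0.4, -0.8]
width: 0.0577
time: 44.3
tcp_pos: [0.6354, -0.141, 0.2298]
orientation: [3.141, -0.026, 0.003]
wrist_force: [-0.1, -0.1, -1.4]
width: 0.0581
t44.3 grasp [ 0.6357 -0.1411  0.0665] yaw -0.96 w 58.1 tilt [ 0.0018 -0.0003] -> shift [-0.0004, 0.005, 0.0463] spin 0.0005 rows 0.4 j [-0.11, 0.66, 0.33, 1.76, -0.29, 0.77, 0.35]
```

View pics/w27.png

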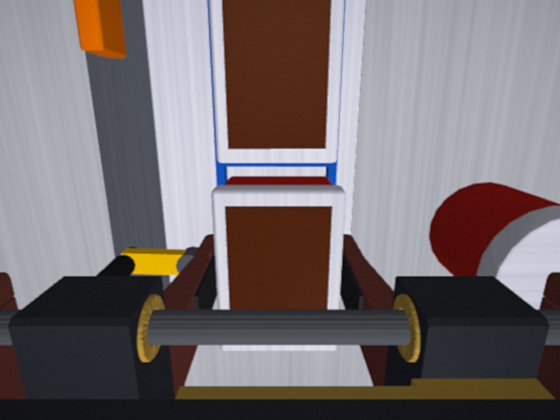

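```bash
python3 -m crank '[[50,[-0.001,0.004,0],0],[50,[-0.001,0.004,0.01],0],[50,[-0.001,0.004,0.02],0],[50,[-0.001,0.004,0.03],0],[50,[-0.001,0.004,0.038],0]]'
python3 -m crank '[[50,[0,0,0],0],[50,[0,0,0],0]]'
python3 -c "
from h import *
plan(.6352,-.1430,.048,-1);print(env.get_obs()['wrist_force'])"
```

```text
time: 44.77
tcp_pos: [0.6343, -0.1425, 0.2126]
orientation: [-3.141, 0.027, 0.001]
wrist_force: [-0.7, -0.1, -0.4]
width: 0.0575
time: 44.93
tcp_pos: [0.6343, -0.1425, 0.2128]
orientation: [-3.141, 0.026, 0.001]
wrist_force: [-0.7, -0.2, -0.9]
width: 0.0577
t44.9 grasp [ 0.6342 -0.1425  0.0495] yaw -0.97 w 57.7 tilt [-0.0008  0.    ] -> shift [0.0022, 0.0012, 0.0038] spin 0.0004 rows 0.0 j [-0.1, 0.68, 0.32, 1.77, -0.3, 0.74, 0.36]
[-0.65047891 -0.16155257 -0.9269835 ]
```

```bash
python3 -m crank '[[50,[0.002,0.001,0.004],0],[50,[0.002,0.001,0.007],0],[50,[0.002,0.001,0.008],0],[50,[0.002,0.001,0.008],0]]'
python3 -c "
from h import *
plan(.6352,-.1430,.047,-1);print(env.get_obs()['wrist_force'])"
```

```text
time: 45.27
tcp_pos: [0.6352, -0.143, 0.21]
orientation: [3.141, -0.027, -0.0]
wrist_force: [0.6, 0.1, -1.2]
width: 0.0573
t45.3 grasp [ 0.6352 -0.143   0.0467] yaw -0.97 w 57.3 tilt [-0.0001 -0.    ] -> shift [-0.0001, 0.0001, -0.0008] spin 0.0004 rows 0.0 j [-0.1, 0.68, 0.32, 1.77, -0.3, 0.74, 0.36]
[ 0.60529782  0.07487863 -1.19009311]
```

```bash
python3 -m crank '[[50,[0,0,0.003],0],[50,[0,0,0.003],0],[67,[0,0,0.003],0],[67,[0,0,0.003],0],[67,[0,0,0.001],0]]'
python3 -m crank '[[67,[0,0,-0.03],0],[67,[0,0,-0.1],0],[67,[0,0,-0.2],0],[80,[0,0,-0.27],0],[80,[0,0,-0.3],0]]'
python3 -m crank '[[80,[-0.4,-0.3,-0.2],0],[80,[-0.4,-0.3,-0.2],0],[80,[-0.4,-0.3,-0.2],0],[80,[-0.4,-0.3,-0.2],0],[80,[-0.4,-0.3,-0.2],0]]'
python3 -c "
from h import *
plan(.45,.15,.25,0);o=env.get_obs();im=snap('wrist','w28.png')
snap('top','t28.png',(180,120,420,290),3.3);snap('scene','s28.png',(140,170,400,290),3)"
```

```text
time: 45.68
tcp_pos: [0.6353, -0.143, 0.2098]
orientation: [3.141, -0.027, 0.0]
wrist_force: [-0.5, -0.1, -0.6]
width: 0.0668
time: 46.1
tcp_pos: [0.6363, -0.1438, 0.3353]
orientation: [3.141, -0.027, 0.011]
wrist_force: [0.6, -0.7, -0.1]
width: 0.0771
time: 46.52
tcp_pos: [0.4807, -0.0235, 0.4075]
orientation: [3.141, -0.027, -0.001]
wrist_force: [0.4, 0.4, 0.8]
width: 0.0801
t46.5 grasp [ 0.4806 -0.0235  0.2442] yaw -0.98 w 80.1 tilt [-0.0005 -0.    ] -> shift [-0.084, -0.4325, -0.0144] spin -0.0114 rows 4.2 j [-0.44, 0.15, 0.4, 2.02, -0.07, 0.98, -0.02]
```

View pics/t28.png

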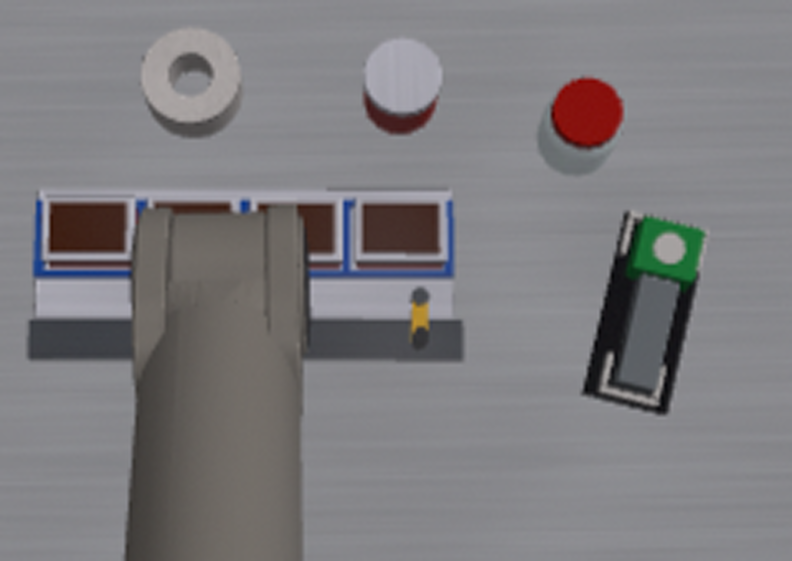

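View pics/s28.png

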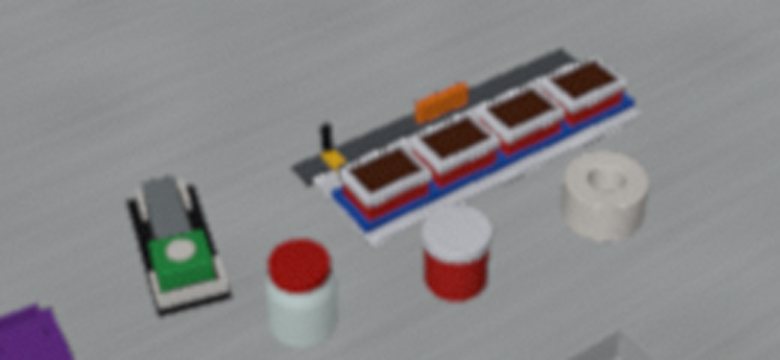

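```bash
python3 -m crank '[[80,[-0.2,-1,-0.1],0],[80,[-0.2,-1,-0.1],0],[80,[-0.2,-1,-0.1],0],[80,[-0.2,-1,-0.1],0],[80,[-0.2,-1,-0.1],0]]'
python3 -m crank '[[80,[-0.1,-0.6,0],0],[80,[-0.1,-0.6,0],0],[80,[-0.1,-0.6,0],0],[80,[-0.1,-0.6,0],0],[80,[-0.1,-0.6,0],0]]'
python3 -m crank '[[80,[-0.0,0,0],0],[80,[0,0,0],0],[80,[0,0,0],0]]'
python3 -c "
from h import *
im=snap('top','t29.png',(180,120,420,290),3.3);c=cam('top')
sh('tub',rects(im,brown,c,.053,(185,170,330,215)))
th=np.radians(-1);J=np.array([.6254,-.0057]);R=np.array([[np.cos(th),-np.sin(th)],[np.sin(th),np.cos(th)]])
for q in rects(im,brown,c,.053,(185,170,330,215)): print((R.T@(q['c']-J)*1000).round(1))
sh('rib',rects(im,orange,c,.034,(170,200,330,250)))
q=rects(im,orange,c,.034,(170,200,330,250))[0];print((R.T@(q['c']-J)*1000).round(1))
sh('edge',rects(im,lambda h,r:(h[...,2]<100)&(h[...,1]<60),c,.006,(175,208,330,240)))
sh('head',rects(im,green,c,.05,(340,170,400,250)))
sh('y',rects(im,yellow,c,.02,(290,190,335,235),2))
plan(.4,.3,.3)"
```

```text
time: 47.08
tcp_pos: [0.4455, 0.1808, 0.4274]
orientation: [3.141, -0.03, 0.0]
wrist_force: [1.2, -0.3, -0.1]
width: 0.0799
time: 47.5
tcp_pos: [0.4151, 0.3873, 0.4267]
orientation: [3.141, -0.029, -0.0]
wrist_force: [1.1, -0.3, -0.5]
width: 0.08
time: 47.75
tcp_pos: [0.4156, 0.385, 0.4265]
orientation: [3.14, -0.028, -0.001]
wrist_force: [0.7, -0.1, 0.1]
width: 0.08
tub c [ 0.6374 -0.1453] size [38.8 61.9] ang 89.0 px [300. 187.]
tub c [ 0.6379 -0.0528] size [41.  63.7] ang 89.0 px [269. 189.]
tub c [0.6405 0.0378] size [40.3 63.5] ang 89.0 px [238. 188.]
tub c [0.6417 0.1303] size [41.1 64.3] ang 89.0 px [206. 188.]
[  14.4 -139.3]
[ 13.3 -46.8]
[14.4 43.7]
[ 14.  136.3]
rib c [ 0.5481 -0.0065] size [ 8.9 69. ] ang 89.0 px [253. 221.]
[-77.3  -2.2]
edge c [ 0.5478 -0.006 ] size [ 36.6 389.2] ang 88.9 px [256. 222.]
head c [ 0.6098 -0.3766] size [59.5 61.5] ang 75.2 px [381. 196.]
y c [ 0.5625 -0.1622] size [13.9 26.2] ang 178.5 px [307. 216.]
t47.8 grasp [0.4157 0.384  0.2635] yaw -1.12 w 80.2 tilt [-0.0002 -0.0016] -> shift [-0.0354, 0.2114, -0.0909] spin 0.0000 rows 2.2 j [-0.95, 0.28, 0.12, 1.8, -0.03, 1.07, -0.84]
```

View pics/t29.png

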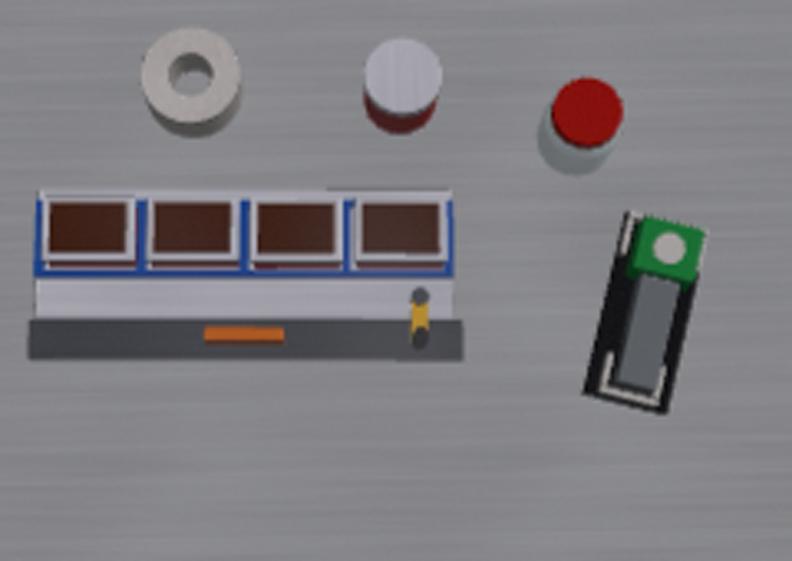

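Run:
```python
from h import *
s=snap('scene','s30.png',(140,180,360,290),3.6); t=env.camera('top')
cs,ct=cam('scene'),cam('top')
def P(c): return c[0]@np.c_[c[1],c[2]]
def cent(im,fn,box,S=4,n=1,minA=15):
    x0,y0,x1,y1=box; big=cv2.resize(im[y0:y1,x0:x1],None,fx=S,fy=S,interpolation=cv2.INTER_CUBIC)
    m=fn(cv2.cvtColor(big,cv2.COLOR_RGB2HSV).astype(int),big.astype(int)).astype(np.uint8)
    k,_,st,ce=cv2.connectedComponentsWithStats(m)
    r=[((ce[i]+.5)/S-.5+[x0,y0],st[i,4]) for i in range(1,k) if st[i,4]>minA*S*S]
    return [a for a,_ in sorted(r,key=lambda q:-q[1])[:n]]
A=sorted(cent(t,brown,(185,170,330,215),n=4),key=lambda p:p[0]); B=sorted(cent(s,brown,(240,180,360,245),n=4),key=lambda p:-p[0])
for a,b in zip(A,B):
    X=cv2.triangulatePoints(P(ct),P(cs),a.reshape(2,1),b.reshape(2,1)); print('tub',a.round(1),b.round(1),(X[:3]/X[3]).ravel().round(4))
w=lambda h,r:(h[...,2]>150)&(h[...,1]<40)
a=cent(t,w,(376,188,390,203))[0]; 
b=cent(s,w,(190,245,212,262))
print(a,b)
for q in b:
    X=cv2.triangulatePoints(P(ct),P(cs),a.reshape(2,1),q.reshape(2,1)); print('disc',(X[:3]/X[3]).ravel().round(4))
C=np.array([.566,-.3645]);u=np.array([np.cos(np.radians(-15.7)),np.sin(np.radians(-15.7))]);d=px2w(ct,*a,.05)[:2]-C;print('disc in cradle',d@u,d@[-u[1],u[0]], 'expect .05,0')
```

```text
tub [205.8 188.5] [334.2 196.2] [0.6417 0.1309 0.0558]
tub [237.7 188.4] [313.2 205.8] [0.6404 0.0384 0.0558]
tub [268.8 188.6] [291.1 215.6] [ 0.638  -0.0519  0.0556]
tub [304.7 187. ] [267.9 226.4] [ 0.6413 -0.1524  0.0623]
[382.41948198 194.79504505] [array([199.67566079, 252.79203377])]
disc [ 0.6145 -0.379   0.0546]
disc in cradle 0.05163218894589374 -0.0029228226431272856 expect .05,0
```

View pics/s30.png

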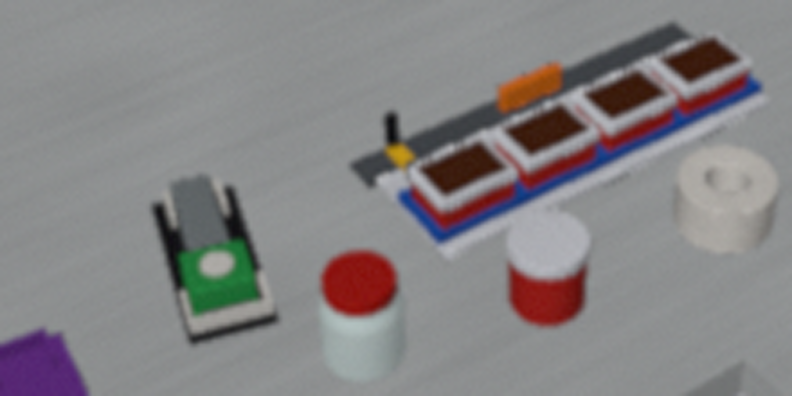

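```bash
python3 - <<'E'
from h import *
cs=cam('scene')
for p in [(334.2,196.2),(313.2,205.8),(291.1,215.6),(267.9,226.4)]: print(px2w(cs,*p,.053).round(4))
print(px2w(cs,199.68,252.79,.050).round(4))
E
python3 -m crank '[[80,[0.1,1,0],0],[80,[0.1,1,0],0],[80,[0.1,1,0],0],[80,[0.1,1,0],0],[80,[0.1,1,0],0]]'
python3 -m crank '[[80,[0.1,1,0],0],[80,[0.1,1,0],0],[80,[0.1,1,0],0],[80,[0.1,1,0],0],[80,[0.1,1,0],0]]'
python3 -m crank '[[80,[0.1,1,0],0],[80,[0.1,1,0],0],[80,[0.1,1,0],0],[80,[0.1,1,0],0],[80,[0.1,1,0],0]]'
python3 -m crank '[[80,[0.2,0.55,0],0],[80,[0.2,0.55,0],0],[80,[0.2,0.55,0],0],[80,[0.2,0.55,0],0],[80,[0.2,0.55,0],0]]'
python3 -c "
from h import *
plan(.5,-.45,.26,0);snap('wrist','w31.png')"
```

```text
[0.6397 0.1348 0.053 ]
[0.6383 0.0423 0.053 ]
[ 0.6358 -0.0491  0.053 ]
[ 0.6353 -0.1418  0.053 ]
[ 0.6112 -0.3757  0.05  ]
time: 48.32
tcp_pos: [0.4316, 0.1747, 0.4277]
orientation: [-3.141, 0.03, -0.001]
wrist_force: [0.4, -0.7, 0.1]
width: 0.0799
time: 48.73
tcp_pos: [0.448, -0.0329, 0.4279]
orientation: [-3.141, 0.03, -0.002]
wrist_force: [0.6, 0.8, 0.2]
width: 0.0797
time: 49.15
tcp_pos: [0.4648, -0.2403, 0.4279]
orientation: [-3.141, 0.03, -0.002]
wrist_force: [0.3, 0.2, 0.8]
width: 0.0799
time: 49.57
tcp_pos: [0.5332, -0.4371, 0.4275]
orientation: [-3.141, 0.029, -0.0]
wrist_force: [1.1, 0.4, 0.0]
width: 0.0805
t49.6 grasp [ 0.5332 -0.4371  0.2642] yaw -1.07 w 80.5 tilt [0.0003 0.0001] -> shift [-0.0823, 0.0338, 0.0105] spin -0.0124 rows 0.9 j [0.2, 0.54, 0.6, 1.52, -0.32, 1.18, 0.84]
```

View pics/w31.png

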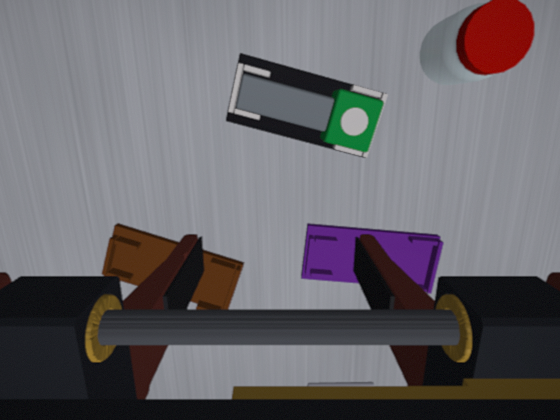

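The wrist view shows the labeller down in the black-and-white cradle, with its head (355,122) in the wide cup. From the scene camera, each tub centre is within about 3 mm of its nest. The arm is clear of everything, so I'm handing in.

```bash
python3 -c "
from h import *
print(env.close_job(), env.get_obs()['time'])"
```

```text
the job is handed in; nothing more can be done
the job is handed in; nothing more can be done
```

I set up the jig and handed the job in at about 50 s of the 210 s allowed; the hand-in gives no verdict. I parked the hold-down, laid the straightedge flush, released it, and swung the hold-down back against its stop. Then I seated the labeller, and the four tubs in nests 0–3.

- **Hold-down:** my first push to park it missed the knob. The top view showed this and the second push parked it, before the straightedge was placed. After swinging back, the arm lay squarely over the straightedge's end, with about 10 N at the stop.
- **Straightedge:** it lay at x -77 mm, y -2 mm in the jig frame, with no visible gap. Its angle matched the jig's to about 0.1°.
- **Tubs:** from the scene camera, each tub centre was within about 3 mm of its nest. The top view agreed to about 3 mm.
    - Lid heights triangulated to about 56 mm in nests 0–2, where 53 mm is expected.
    - For nest 3, glare spoiled the top-camera centroid and triangulation gave 62 mm. Two other readings, the scene-camera position and the tub's outline in the top view, put it in place.
- **Labeller:** down in the black-and-white cradle with its head in the wide cup. The head measured about 3 mm off sideways from the top camera, within that camera's offset on the tubs. It was clearly below the cup walls.
- **Bystanders:** the jars and the label roll were never touched and looked unmoved. I did not measure their positions.

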